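# Pack the modules away and build the tote stack

## Task

Tidy the test bench: put every loose aluminium module lying on the bench into the small tote that stands in the metal carrier, then pile every other tote on top of it in one straight column, each turned end for end relative to the one below (label tab opposite) so that it stacks high on the rim instead of nesting inside. Finish by setting the black lid fully home on the topmost tote, and leave the carrier's tote in its carrier and the chip tray and spool undisturbed.

Things in the scene. Friction and masses are not known exactly. Their poses are not given: they have to be found in the camera images.
- carrier: fixed low aluminium carrier plate, 150 x 84 mm, 6 mm thick, with a 7 mm high lip round a 122 x 56 mm pocket that holds tote_base. Origin: centre of its underside.
- tote_base: grey stack-nest tote standing in the carrier, bottom of the column; all totes are alike. 46 mm high; rim band = top 8 mm, upright, 128 (x) x 60 (y) mm outside, 6 mm thick (mouth 116 x 48); walls taper to a 110 x 42 mm underside; floor 3 mm. Takes 3 modules laid across it at x = -26, 0, +26 mm. About 0.15 kg. Origin: centre of underside; +x to its label tab, z up.
- tote_a: tote like tote_base (same axes), 0.09 to 0.15 kg, empty on the bench, any yaw; may be absent. Set on a tote of the SAME facing it nests, about 18 mm above it; turned 180 deg (tabs OPPOSITE) its ribs rest on the rim: underside 38 mm above the lower tote's underside, sunk 8 mm into its mouth, 3 mm play all round.
- tote_b: tote like tote_base (same axes), 0.09 to 0.15 kg, empty on the bench, any yaw; may be absent. Each long side has two outer ribs 8 mm wide at x = +45 and -20 mm, 8 to 38 mm above the underside, out to 29 mm from the centre line, and 13 mm wide slots through the rim at the same two x.
- tote_c: tote like tote_base (same axes), 0.09 to 0.15 kg, empty on the bench, any yaw; may be absent. Good grasp on any tote: across its 60 mm width on the rim band, pads centred at x about +6 mm (rim unbroken from x = -13 to +38 mm).
- tote_base_tab (a point): label tab of tote_base: 12 mm long, 36 mm wide, white card on top, sticking out level with the rim at the +x end only; this point is its top centre, 70 mm along its +x and 46 mm up
- tote_a_tab (a point): the same point on tote_a
- tote_b_tab (a point): the same point on tote_b
- tote_c_tab (a point): the same point on tote_c
- lid: black plastic lid: a 112 x 44 x 5 mm plug underneath (fits a tote mouth with 2 mm play all round), above it a 130 (x) x 62 (y) x 4 mm plate that rests on the rim, and a bar grip on top, 50 mm along x, 14 mm wide in y, from 9 to 33 mm above the underside. Either way round fits. Origin: centre of the plug's underside, z up; seated, the origin is 41 mm above the underside of its tote. 0.09 kg.
- module_1: small milled aluminium module, 26 (x) x 20 (y) x 12 (z) mm, with a 4 mm brass connector stub (6 mm thick) on each x end (34 mm overall). Lies flat on the bench at any yaw. Origin: centre of the underside. About 35 g. May be absent.
- module_2: small milled aluminium module, 26 (x) x 20 (y) x 12 (z) mm, with a 4 mm brass connector stub (6 mm thick) on each x end (34 mm overall). Lies flat on the bench at any yaw. Origin: centre of the underside. About 35 g. May be absent.
- module_3: small milled aluminium module, 26 (x) x 20 (y) x 12 (z) mm, with a 4 mm brass connector stub (6 mm thick) on each x end (34 mm overall). Lies flat on the bench at any yaw. Origin: centre of the underside. About 35 g. May be absent.
- chip_tray: bystander: low black open tray 90 x 60 x 10 mm with a white chip in it; origin: centre of its underside
- spool: bystander: white solder spool standing on end, 54 mm across, 40 mm high; origin: centre of its underside
There are look-alikes about, which are no part of the job. There is more than one size of the carrier; the one meant has the size given above.

How it is judged:
On the way, in this order (a step that is already met when the one before it is completed fails the run):
1. every module present lies in the carrier's tote, let go (x of module_1 in the frame of tote_base between -0.055 and 0.055 m and y of module_1 in the frame of tote_base between -0.024 and 0.024 m and z of module_1 in the frame of tote_base between 0 and 0.032 m and x of module_2 in the frame of tote_base between -0.055 and 0.055 m and y of module_2 in the frame of tote_base between -0.024 and 0.024 m and z of module_2 in the frame of tote_base between 0 and 0.032 m and x of module_3 in the frame of tote_base between -0.055 and 0.055 m and y of module_3 in the frame of tote_base between -0.024 and 0.024 m and z of module_3 in the frame of tote_base between 0 and 0.032 m and horizontal distance between tote_base and carrier below 0.012 m and angle between tote_base's own z axis and vertical below 0.06 rad and contact force between each of module_1, module_2, module_3 and the fingers below 0.5 N), for 0.3 s.
2. every other tote is stacked, turned end for end on the one below, modules still in the bottom tote (((z of tote_a in the frame of tote_base between 0.034 and 0.042 m and horizontal distance between tote_a and tote_base below 0.008 m and x of tote_a_tab in the frame of tote_base below -0.05 m) or (z of tote_a in the frame of tote_b between 0.034 and 0.042 m and horizontal distance between tote_a and tote_b below 0.008 m and x of tote_a_tab in the frame of tote_b below -0.05 m) or (z of tote_a in the frame of tote_c between 0.034 and 0.042 m and horizontal distance between tote_a and tote_c below 0.008 m and x of tote_a_tab in the frame of tote_c below -0.05 m)) and ((z of tote_b in the frame of tote_base between 0.034 and 0.042 m and horizontal distance between tote_b and tote_base below 0.008 m and x of tote_b_tab in the frame of tote_base below -0.05 m) or (z of tote_b in the frame of tote_a between 0.034 and 0.042 m and horizontal distance between tote_b and tote_a below 0.008 m and x of tote_b_tab in the frame of tote_a below -0.05 m) or (z of tote_b in the frame of tote_c between 0.034 and 0.042 m and horizontal distance between tote_b and tote_c below 0.008 m and x of tote_b_tab in the frame of tote_c below -0.05 m)) and ((z of tote_c in the frame of tote_base between 0.034 and 0.042 m and horizontal distance between tote_c and tote_base below 0.008 m and x of tote_c_tab in the frame of tote_base below -0.05 m) or (z of tote_c in the frame of tote_a between 0.034 and 0.042 m and horizontal distance between tote_c and tote_a below 0.008 m and x of tote_c_tab in the frame of tote_a below -0.05 m) or (z of tote_c in the frame of tote_b between 0.034 and 0.042 m and horizontal distance between tote_c and tote_b below 0.008 m and x of tote_c_tab in the frame of tote_b below -0.05 m)) and angle between each of tote_a, tote_b, tote_c, tote_base's own z axis and vertical below 0.06 rad and x of module_1 in the frame of tote_base between -0.055 and 0.055 m and y of module_1 in the frame of tote_base between -0.024 and 0.024 m and z of module_1 in the frame of tote_base between 0 and 0.032 m and x of module_2 in the frame of tote_base between -0.055 and 0.055 m and y of module_2 in the frame of tote_base between -0.024 and 0.024 m and z of module_2 in the frame of tote_base between 0 and 0.032 m and x of module_3 in the frame of tote_base between -0.055 and 0.055 m and y of module_3 in the frame of tote_base between -0.024 and 0.024 m and z of module_3 in the frame of tote_base between 0 and 0.032 m and horizontal distance between tote_base and carrier below 0.012 m), for 0.3 s.
At the end, for the whole second after the job is handed in: Modules in the carrier's tote, it upright within 12 mm of the carrier's centre; each other tote stacked on one below (34-42 mm up, within 8 mm sideways, tab at the opposite end, level to 0.06 rad); lid seated on the top one (38-44 mm up, within 5 mm, 0.08 rad); all at rest (all of step 2 and ((z of lid in the frame of tote_a between 0.038 and 0.044 m and horizontal distance between lid and tote_a below 0.005 m and angle between the x axis of lid and the x axis of tote_a, either way round below 0.08 rad) or (z of lid in the frame of tote_b between 0.038 and 0.044 m and horizontal distance between lid and tote_b below 0.005 m and angle between the x axis of lid and the x axis of tote_b, either way round below 0.08 rad) or (z of lid in the frame of tote_c between 0.038 and 0.044 m and horizontal distance between lid and tote_c below 0.005 m and angle between the x axis of lid and the x axis of tote_c, either way round below 0.08 rad)) and linear speed of each of tote_base, tote_a, tote_b, tote_c, lid below 0.02 m/s); the robot touches nothing.
It fails at once if the chip tray is disturbed (moved over 30 mm) (distance of chip_tray from where it was at the start of the episode above 0.03 m).
It fails at once if the spool is disturbed (moved over 30 mm) (distance of spool from where it was at the start of the episode above 0.03 m).
Of tote_a, tote_b, tote_c only 2 to 3 are there at a start; the rules pass over those that are not, and their reading is None.
Of module_1, module_2, module_3 only 2 to 3 are there at a start; the rules pass over those that are not, and their reading is None.
At some moment in a run one of module_1, module_2, module_3, lid may be knocked a few centimetres aside while the robot is not near it.
Once in a run the grip may slacken for a moment while it holds something.
It also fails if it takes over 210 s, if anything falls off the work surface, if the arm or the gripper's body presses on something with over 40 N, if the wrist force passes 120 N, or if a joint passes its speed limit or range.

## Robot

A 6-joint arm with a two-finger parallel gripper is mounted at the origin on the work surface. World frame = base frame: x ahead of the robot, y to its left, z up, the work surface at z = 0. Lengths are in m, angles in rad, forces in N, time in s.
With the tool pointing down it reaches from about 0.35 to 0.775 m from the base axis. Payload 5.5 kg.
Tool frame: the origin (TCP) lies at the very end of the fingers, on their centre line; the grasp point (between the pads) lies 19 mm behind it (env.grip_point_offset is the distance from the TCP to the grasp point, in m); z points along the fingers, y is the line along which they close (so a half turn about z gives the same grasp; the last joint's range is limited). The gripper opens to 85 mm and grips with 20 to 120 N. Pads are 22 mm wide; open, the fingers measure 114 mm over their backs; the gripper's body (76 mm by 85 mm) begins 54 mm behind the grasp point. The pads swing forward as they close: fully open they stand 13 mm farther back than shut.
Start: joints at [1.135, 0.313, 0.046, 1.304, 0, 1.431], TCP at [0.168, 0.55, 0.231] pointing down, gripper open.
Joint ranges: [-2.76, 2.76], [-0.86, 1.69], [-1.03, 1.26], [-2.2, 2.34], [-1.47, 1.5], [-3.14, 3.14]. Speed limits (rad/s): [2.57, 2.57, 3.14, 3.14, 3.14, 3.14].

## Interface

Orientations are given as a unit quaternion [w, x, y, z].
In Python, from workcell import sensors, imaging, workorder, env gives the robot as it stands.
- The arm moves only by the shell command python3 -m handwheel 'ROWS' [FORCE]. ROWS is JSON, a list of rows, each a list of 5 numbers: the shift along the tool's x, y, z in mm, then the turn about the tool's z in rad, then the opening, from 0 (shut) to 1 (fully open). A call has 1 to 8 rows; each row is the pose to reach, as a shift and turn from the pose commanded when the call began, along the tool's axes at that moment; what a row does not reach only later rows make up. A row lasts 1/10 s, in which the tool goes at most 50 mm and 8.59 degrees, less where a joint would pass 70% of its speed; a pose out of reach is approached as far as the arm can. A call with a gripper value outside its range is refused whole. The fingers move at their own pace and stop on an object; FORCE is the grip in N (left out, the last holds). Time passes only in rows, so rows that repeat a pose let the fingers close. It gives the time, the measured TCP pose, the force, the opening and the grip force at its end, in the units of the state.
- sensors.get_state(): the state, without advancing time (a new reading comes with each control period).
- imaging.read_camera(name): name is "scene" or "top"; returns a dict with "color" (400x640x3 uint8, blue, green, red), "z_map" (400x640 float32, m along the optical axis (not along the pixel's ray), 0 where there is no reading), "fx", "fy", "cx", "cy" (pixels), "k1" (the pictures are not rectified: a ray, as slopes to the right and down, at radius r is drawn at 1 + k1 r^2 times it, then the intrinsics apply), "xyz" and "rotation" of the camera in the world. Camera axes: x right, y down, z forward; pixel columns grow to the right and rows downward; lengths in m; the calibration is good to about 2 mm. A picture is of the moment at which its call begins.
- workorder.hand_in(): hands the job in; it is judged then, once.
The state is a dict: "clock": time; "joint_pos": joint angles; "qvel": joint speeds; "tau": joint torques, N m; "tcp_pos": TCP position; "orientation": TCP orientation; "wrist_force": force on the tool from outside, world axes, zero at the start; "ft_torque": the same for the moment, N m; "finger_gap": finger opening in m; "grip_force": force on a finger pad.
Only numpy, scipy, OpenCV 4.12 (cv2) and the standard library are available. Lean on these libraries where they do the work, as an engineer would, in place of code of your own. Each camera call takes 0.05 s, during which the arm holds its last target. There are 200 camera calls.

## Working session

There is one attempt and no reset: what is moved stays moved. The work goes in short steps, Python scripts to look and compute and a shell command to move; the robot and the scene stay as the last step left them, time stands still between calls to the robot, and variables do not carry over. Pictures are saved under pics/ and viewed, at most 14 in all, crops included, and the job is handed in when it is done.

```bash
mkdir -p pics; ls
cat > h.py <<'E'
import numpy as np, cv2
from workcell import sensors, imaging, workorder, env
def cam(n):
    c=imaging.read_camera(n); c['R']=np.array(c['rotation']); c['t']=np.array(c['xyz'])
    if c['R'].shape!=(3,3):
        from scipy.spatial.transform import Rotation as Ro
        q=c['R']; c['R']=Ro.from_quat([q[1],q[2],q[3],q[0]]).as_matrix()
    c['K']=np.array([[c['fx'],0,c['cx']],[0,c['fy'],c['cy']],[0,0,1.]]); c['d']=np.array([c['k1'],0,0,0,0.])
    return c
def rays(c,uv):
    p=cv2.undistortPoints(np.array(uv,float).reshape(-1,1,2),c['K'],c['d']).reshape(-1,2)
    return np.c_[p,np.ones(len(p))]
def onplane(c,uv,z):
    r=rays(c,uv)@c['R'].T
    return c['t']+r*((z-c['t'][2])/r[:,2])[:,None]
def cloud(c):
    v,u=np.mgrid[0:400,0:640]; r=rays(c,np.c_[u.ravel(),v.ravel()])
    P=(r*c['z_map'].reshape(-1,1))@c['R'].T+c['t']; return P.reshape(400,640,3)
def proj(c,P):
    return cv2.projectPoints(np.array(P,float).reshape(-1,1,3),cv2.Rodrigues(c['R'].T)[0],-c['R'].T@c['t'],c['K'],c['d'])[0].reshape(-1,2)
E
python3 - <<'E'
from h import *
for n in('top','scene'):
    c=cam(n); cv2.imwrite(f'pics/{n}0.png',c['color']); print(n,c['rotation'],c['xyz'],c['fx'],c['fy'],c['cx'],c['cy'],c['k1'],(c['z_map']>0).mean())
print(sensors.get_state(),env.grip_point_offset)
E
```

```text
pics
top [-0.06502748  0.70575306 -0.70351618  0.05243114] [0.2765356  0.03086099 1.36462331] 429.84881166794105 429.84881166794105 318.9653395823338 200.80621572162923 -0.11323125060048317 0.99584765625
scene [-0.19865623  0.47189517  0.79380808 -0.3282063 ] [1.0986147  0.33997065 0.72042546] 373.3806973364277 373.3806973364277 318.08900297039094 197.5133421691628 -0.0682912069666683 0.99601171875
{'clock': 0.1, 'joint_pos': array([1.13538312e+00, 3.13938490e-01, 4.50978010e-02, 1.30359675e+00,
       8.65897124e-06, 1.43118822e+00]), 'qvel': array([ 6.41694052e-04, -8.92634786e-04,  2.08329254e-03, -4.25453328e-04,
       -1.05355347e-05, -1.04648577e-03]), 'tau': array([ 4.46224542e-03, -4.81725633e+01,  2.99243599e+01,  1.27275393e-02,
       -5.23261417e-05,  3.98454347e-06]), 'tcp_pos': array([0.16743747, 0.54961035, 0.23049267]), 'orientation': array([-2.36832913e-04,  1.47363863e-01,  9.89082008e-01, -7.85644728e-04]), 'wrist_force': array([-0.21682668, -0.77449981,  0.18566732]), 'ft_torque': array([ 0.03101495, -0.02205359,  0.01836148]), 'grip_force': 0.0, 'finger_gap': 0.08549691492446067} 0.0187
```

View pics/top0.png

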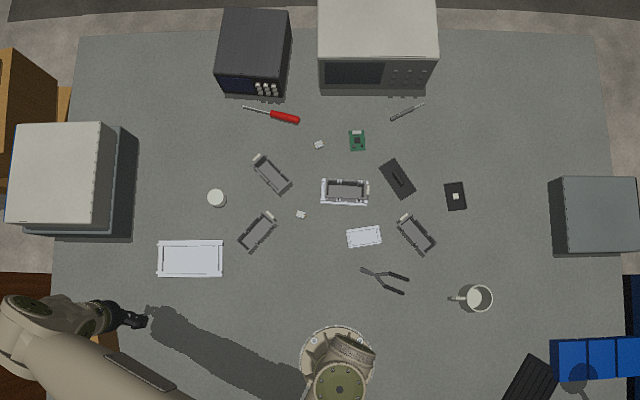

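View pics/scene0.png

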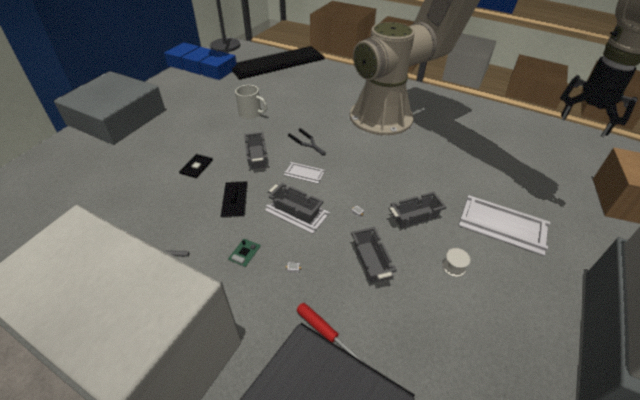

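The top view shows the carrier and tote_base at (345,191). Three loose totes lie at (271,174), (257,231) and (416,234). The lid is at (397,178), modules are at (319,145) and (301,214), the spool is at (216,198) and the chip tray is at (456,196). The scene view agrees. Next I measure.

```bash
cat > find.py <<'E'
from h import *
def blobs(c,P,zlo,zhi,amin=8):
    m=((P[...,2]>zlo)&(P[...,2]<zhi)).astype(np.uint8)
    # workspace
    m&=((P[...,0]>0.25)&(P[...,0]<0.85)&(abs(P[...,1])<0.5)).astype(np.uint8)
    n,l,s,ce=cv2.connectedComponentsWithStats(m)
    return [(l==i) for i in range(1,n) if s[i,4]>=amin]
if __name__=='__main__':
    c=cam('top'); P=cloud(c)
    fl=P[(abs(P[...,0]-.5)<.2)&(abs(P[...,1])<.3)]; print('bench z',np.median(fl[:,2]))
    for b in blobs(c,P,0.006,0.12,15):
        v,u=np.nonzero(b); q=P[b]; (x,y),(w,h),a=cv2.minAreaRect(q[:,:2].astype(np.float32))
        print('px',u.mean().round(),v.mean().round(),'n',b.sum(),'xy',round(x,4),round(y,4),'wh',round(w,3),round(h,3),round(a,1),'z',q[:,2].max().round(3), 'bgr',c['color'][b].mean(0).round())
    big=cv2.resize(c['color'][120:270,190:480],None,fx=2.7,fy=2.7,interpolation=cv2.INTER_CUBIC); cv2.imwrite('pics/crop1.png',big)
E
python3 find.py
```

```text
bench z 0.0008111158292459786
px 404.0 112.0 n 101 xy 0.8082 -0.2339 wh 0.012 0.126 29.1 z 0.016 bgr [94. 96. 96.]
px 279.0 115.0 n 289 xy 0.8028 0.2177 wh 0.2 0.034 74.2 z 0.032 bgr [ 53.  58. 139.]
px 356.0 133.0 n 32 xy 0.7311 -0.0657 wh 0.029 0.014 77.0 z 0.017 bgr [135. 141. 137.]
px 318.0 143.0 n 53 xy 0.6924 0.061 wh 0.029 0.028 62.6 z 0.021 bgr [156. 158. 156.]
px 269.0 169.0 n 444 xy 0.597 0.2083 wh 0.143 0.067 42.6 z 0.056 bgr [ 98. 101. 101.]
px 397.0 178.0 n 682 xy 0.5791 -0.1941 wh 0.136 0.066 33.4 z 0.039 bgr [58. 58. 59.]
px 345.0 190.0 n 1033 xy 0.5363 -0.0246 wh 0.152 0.084 86.7 z 0.059 bgr [116. 118. 117.]
px 452.0 198.0 n 116 xy 0.5217 -0.3834 wh 0.09 0.062 6.2 z 0.015 bgr [49. 49. 49.]
px 462.0 189.0 n 45 xy 0.5407 -0.4037 wh 0.055 0.018 9.7 z 0.014 bgr [57. 59. 58.]
px 215.0 196.0 n 229 xy 0.5125 0.3847 wh 0.053 0.051 46.1 z 0.05 bgr [171. 182. 180.]
px 454.0 196.0 n 46 xy 0.5193 -0.378 wh 0.029 0.041 71.1 z 0.014 bgr [111. 118. 117.]
px 255.0 229.0 n 497 xy 0.4076 0.2497 wh 0.061 0.141 48.7 z 0.054 bgr [96. 99. 99.]
px 300.0 214.0 n 58 xy 0.4617 0.1163 wh 0.034 0.019 73.8 z 0.02 bgr [163. 168. 167.]
px 417.0 232.0 n 509 xy 0.4044 -0.2519 wh 0.142 0.071 40.8 z 0.053 bgr [91. 94. 94.]
px 374.0 234.0 n 90 xy 0.3953 -0.1107 wh 0.057 0.053 10.0 z 0.015 bgr [185. 181. 177.]
px 358.0 230.0 n 15 xy 0.4129 -0.066 wh 0.018 0.012 68.1 z 0.013 bgr [188. 184. 180.]
px 349.0 231.0 n 15 xy 0.4059 -0.0382 wh 0.01 0.022 1.1 z 0.014 bgr [181. 177. 173.]
px 356.0 243.0 n 58 xy 0.3715 -0.0665 wh 0.071 0.031 87.0 z 0.016 bgr [181. 178. 174.]
px 201.0 258.0 n 1278 xy 0.3197 0.4302 wh 0.14 0.118 89.4 z 0.028 bgr [189. 185. 181.]
px 383.0 275.0 n 200 xy 0.2656 -0.1487 wh 0.158 0.034 80.2 z 0.018 bgr [67. 67. 67.]
```

View pics/crop1.png

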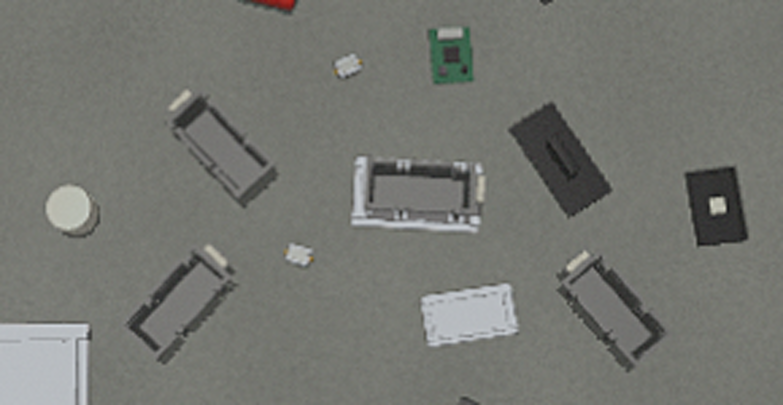

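The crop shows two modules, at crop px (347,65) and (299,255). Each loose tote has a white tab at its upper end, at crop px (180,101), (215,257) and (578,262). The base's tab is at its right end (481,188), which is -y. Now I get finer poses from both cameras and a move helper.

```bash
cat >> h.py <<'E'
from scipy.spatial.transform import Rotation as Ro
def rect(c,P,ctr,rad,zlo,zhi,zp,lum=None):
    """pixels near ctr with depth height in band (and brightness test) -> rays on plane zp -> minAreaRect centre, long side, short side, long-axis angle(deg)"""
    m=(np.hypot(P[...,0]-ctr[0],P[...,1]-ctr[1])<rad)&(P[...,2]>zlo)&(P[...,2]<zhi)
    if lum is not None:
        g=c['color'].astype(int).mean(2); m&=(g>lum) if lum>0 else (g<-lum)
    m=m.astype(np.uint8); n,l,s,_=cv2.connectedComponentsWithStats(m,connectivity=8)
    m=l==1+np.argmax(s[1:,4])
    v,u=np.nonzero(m); q=onplane(c,np.c_[u,v],zp)[:,:2].astype(np.float32)
    (x,y),(w,h),a=cv2.minAreaRect(q)
    if w<h: w,h,a=h,w,a+90
    return np.array([x,y]),w,h,(a+90)%180-90,q.mean(0)
def go(x,y,z,yaw=None):
    """how far: tool-axis shift mm and turn for target TCP; yaw = world angle (deg) of closing line"""
    s=sensors.get_state(); o=s['orientation']; R=Ro.from_quat([o[1],o[2],o[3],o[0]]).as_matrix()
    d=R.T@(np.array([x,y,z])-s['tcp_pos'])*1000
    cy=np.degrees(np.arctan2(R[1,1],R[0,1])); t=0
    if yaw is not None: t=-np.radians((yaw-cy+90)%180-90)
    print('shift',d.round(1),'turn',round(t,3),'j6',s['joint_pos'][5].round(2),'closing',round(cy,1))
E
python3 - <<'E'
from h import *
for n in('top','scene'):
    c=cam(n); P=cloud(c); print(n)
    for nm,ct,r,zl,zh,zp,lum in [('A',(.597,.208),.1,.03,.08,.046,None),('B',(.408,.25),.1,.03,.08,.046,None),('C',(.404,-.252),.1,.03,.08,.046,None),('base',(.536,-.025),.1,.038,.08,.052,None),
      ('lid',(.579,-.194),.1,-.02,.024,.009,-80),('m1',(.692,.061),.035,-.02,.03,.012,125),('m2',(.462,.116),.035,-.02,.03,.012,125),
      ('tabA',(.64,.25),.06,.02,.08,.046,140),('tabB',(.45,.21),.06,.02,.08,.046,140),('tabC',(.45,-.21),.06,.02,.08,.046,140),('tab0',(.536,-.095),.03,.03,.08,.052,150)]:
        try:
            x,w,h,a,m=rect(c,P,ct,r,zl,zh,zp,lum); print(nm,x.round(4),'LWh',round(w*1000),round(h*1000),'ang',round(a,1),'mean',m.round(4))
        except Exception as e: print(nm,'err',e)
go(.692,.061,.12)
E
```

```text
top
A [0.594  0.2104] LWh 141 60 ang 43.1 mean [0.5989 0.2146]
B [0.4075 0.2493] LWh 141 61 ang -41.8 mean [0.4102 0.2503]
C [ 0.4007 -0.2473] LWh 141 63 ang 40.7 mean [ 0.4036 -0.2467]
base [ 0.5325 -0.0889] LWh 61 24 ang -4.0 mean [ 0.5334 -0.0888]
lid [ 0.577  -0.1962] LWh 130 64 ang 32.5 mean [ 0.5758 -0.1961]
m1 [0.6932 0.0586] LWh 27 23 ang -64.2 mean [0.6932 0.0581]
m2 [0.4608 0.115 ] LWh 28 22 ang 76.0 mean [0.4616 0.1152]
tabA [0.6399 0.2554] LWh 29 9 ang -43.4 mean [0.6412 0.2544]
tabB [0.4561 0.2085] LWh 29 7 ang 45.7 mean [0.4556 0.2081]
tabC [ 0.4501 -0.2075] LWh 29 7 ang -51.8 mean [ 0.45   -0.2073]
tab0 [ 0.5344 -0.0959] LWh 25 3 ang -0.9 mean [ 0.5336 -0.096 ]
scene
A [0.5958 0.2108] LWh 143 64 ang 43.9 mean [0.5962 0.2156]
B [0.4104 0.2542] LWh 145 71 ang -41.6 mean [0.4079 0.2526]
C [ 0.4005 -0.2456] LWh 147 60 ang 40.4 mean [ 0.4004 -0.2457]
base [ 0.5388 -0.029 ] LWh 143 69 ang 86.7 mean [ 0.5366 -0.0288]
lid [ 0.5792 -0.1939] LWh 137 64 ang 32.7 mean [ 0.5841 -0.1898]
m1 [0.6918 0.0584] LWh 30 25 ang -61.3 mean [0.6926 0.0591]
m2 [0.4598 0.1152] LWh 29 25 ang 70.1 mean [0.4596 0.1153]
tabA [0.6376 0.256 ] LWh 30 9 ang -46.0 mean [0.6378 0.256 ]
tabB [0.4528 0.2082] LWh 29 8 ang 47.7 mean [0.4529 0.2083]
tabC [ 0.4468 -0.2066] LWh 28 9 ang -43.3 mean [ 0.4473 -0.2068]
tab0 [ 0.5296 -0.0967] LWh 25 7 ang -2.6 mean [ 0.5298 -0.0965]
shift [-644.2 -314.6  111.1] turn 0 j6 1.43 closing 73.1
```

```bash
python3 -m handwheel '[[-644,-315,100,0.8,1],[-644,-315,100,0.8,1],[-644,-315,100,0.8,1],[-644,-315,100,0.8,1],[-644,-315,100,0.8,1],[-644,-315,100,0.8,1],[-644,-315,100,0.8,1],[-644,-315,100,0.8,1]]' 40
cat > mod.py <<'E'
from h import *
import sys
cx,cy=float(sys.argv[1]),float(sys.argv[2])
for n in('top','scene'):
    c=cam(n); k=6
    u,v=proj(c,[[cx,cy,.012]])[0]; u0,v0=int(u)-14,int(v)-14
    im=cv2.resize(c['color'][v0:v0+29,u0:u0+29],None,fx=k,fy=k,interpolation=cv2.INTER_CUBIC).astype(int)
    g=im.mean(2); bg=np.median(g); sat=im[...,2]-im[...,0]
    for nm,m in(('all',(g>bg+25)|(sat>25)),('brass',sat>25)):
        n_,l,s,ce=cv2.connectedComponentsWithStats(m.astype(np.uint8))
        if nm=='all': m=l==1+np.argmax(s[1:,4])
        vv,uu=np.nonzero(m)
        if len(uu)<30: print(n,nm,'few',len(uu)); continue
        q=onplane(c,np.c_[(uu+.5)/k-.5+u0,(vv+.5)/k-.5+v0],.011 if nm=='all' else .006)[:,:2]
        w,V=np.linalg.eigh(np.cov(q.T)); a=np.degrees(np.arctan2(V[1,1],V[0,1]))
        r=cv2.minAreaRect(q.astype(np.float32))
        print(n,nm,len(q),'mean',q.mean(0).round(4),'pca ang',round((a+90)%180-90,1),'sd',np.sqrt(w[::-1]).round(4),'rect',np.round(r[0],4),np.round(r[1],3),round(r[2],1))
E
python3 mod.py .6925 .0585; python3 mod.py .460 .115; python3 -c "
from h import *
go(.6925,.0585,.10,27)"
```

```text
clock: 1.05
tcp_pos: [0.4586, 0.2782, 0.1759]
orientation: [0.0, 0.521, 0.854, 0.0]
wrist_force: [1.3, 0.5, -0.7]
finger_gap: 0.0857
grip_force: 0.0
top all 1982 mean [0.6931 0.0586] pca ang -65.2 sd [0.0091 0.0056] rect [0.6934 0.0593] [0.022 0.038] 24.0
top brass 251 mean [0.6927 0.0588] pca ang -66.9 sd [0.0163 0.0019] rect [0.6928 0.0584] [0.007 0.039] 23.1
scene all 3440 mean [0.6925 0.0595] pca ang -67.0 sd [0.0091 0.0055] rect [0.6918 0.0596] [0.022 0.037] 21.2
scene brass 452 mean [0.6905 0.0601] pca ang -66.5 sd [0.0156 0.002 ] rect [0.6913 0.0586] [0.008 0.037] 23.8
top all 2103 mean [0.4618 0.1153] pca ang 74.2 sd [0.009  0.0056] rect [0.4617 0.1151] [0.037 0.022] 75.3
top brass 254 mean [0.4613 0.115 ] pca ang 74.1 sd [0.016  0.0019] rect [0.4613 0.1156] [0.038 0.007] 74.4
scene all 2358 mean [0.46   0.1166] pca ang 67.1 sd [0.009  0.0058] rect [0.4595 0.1179] [0.038 0.022] 75.0
scene brass 252 mean [0.4609 0.1223] pca ang 71.8 sd [0.0141 0.002 ] rect [0.4579 0.1157] [0.038 0.008] 68.5
shift [-302.8  109.    75.3] turn 0.001 j6 1.5 closing 27.0
```

```bash
python3 -m handwheel '[[-303,109,120,0.06,0.8],[-303,109,120,0.06,0.8],[-303,109,120,0.06,0.8],[-303,109,120,0.06,0.8],[-303,109,120,0.06,0.8],[-303,109,120,0.06,0.8],[-303,109,120,0.06,0.7],[-303,109,120,0.06,0.6]]'; python3 -c "
from h import *
go(.6925,.059,.003,23.5)"; python3 mod.py .6925 .0585
```

```text
clock: 2.05
tcp_pos: [0.6944, 0.058, 0.0527]
orientation: [-0.001, 0.547, 0.837, -0.001]
wrist_force: [-0.5, 0.9, -0.8]
finger_gap: 0.0515
grip_force: 0.0
shift [ 1.7 -1.2 49.7] turn 0.002 j6 1.13 closing 23.6
top all 23895 mean [0.6955 0.065 ] pca ang 6.4 sd [0.0285 0.0247] rect [0.6961 0.06  ] [0.1   0.094] 0.7
top brass 24102 mean [0.6973 0.0647] pca ang 3.2 sd [0.0286 0.0251] rect [0.6976 0.0601] [0.095 0.099] 89.9
scene all 3513 mean [0.7231 0.0486] pca ang 53.7 sd [0.0099 0.0052] rect [0.7181 0.049 ] [0.038 0.024] 32.7
scene brass 127 mean [0.6861 0.0719] pca ang -65.5 sd [0.0062 0.0015] rect [0.6928 0.06  ] [0.005 0.034] 28.7
```

```bash
python3 -m handwheel '[[2,-1,30,0,0.5],[2,-1,49,0,0.5],[2,-1,49,0,0.5],[2,-1,49,0,0],[2,-1,49,0,0],[2,-1,49,0,0],[2,-1,49,0,0],[2,-1,49,0,0]]' 40;  python3 -m handwheel '[[0,0,-50,0,0],[0,0,-100,0,0],[0,0,-100,0,0],[0,0,-100,0,0]]'
python3 - <<'E'
from h import *
# base pose
for n in('top','scene'):
    c=cam(n);P=cloud(c)
    for zl,zh,zp in((.03,.09,.052),(.036,.09,.052)):
        m=(abs(P[...,0]-.536)<.06)&(abs(P[...,1]+.025)<.1)&(P[...,2]>zl)&(P[...,2]<zh)
        v,u=np.nonzero(m); q=onplane(c,np.c_[u,v],zp)[:,:2].astype(np.float32); r=cv2.minAreaRect(q); print(n,len(q),np.round(r[0],4),np.round(r[1],3),round(r[2],1))
    u,v=proj(c,[[.536,-.025,.05]])[0].astype(int); cv2.imwrite(f'pics/b_{n}.png',cv2.resize(c['color'][v-35:v+35,u-45:u+45],None,fx=8,fy=8,interpolation=cv2.INTER_CUBIC))
E
```

```text
clock: 2.95
tcp_pos: [0.6922, 0.0625, 0.0092]
orientation: [0.001, 0.546, 0.838, 0.001]
wrist_force: [-1.5, 3.4, 7.1]
finger_gap: 0.018
grip_force: 40.0
clock: 3.35
tcp_pos: [0.6929, 0.0613, 0.11]
orientation: [0.002, 0.546, 0.838, 0.001]
wrist_force: [-0.6, 0.6, -1.1]
finger_gap: 0.0177
grip_force: 39.1
top 249 [ 0.5343 -0.0563] [0.089 0.062] 86.5
top 225 [ 0.5348 -0.0563] [0.089 0.061] 86.5
scene 225 [ 0.5407 -0.0286] [0.144 0.071] 87.3
scene 185 [ 0.5354 -0.0282] [0.142 0.066] 84.9
```

View pics/b_top.png

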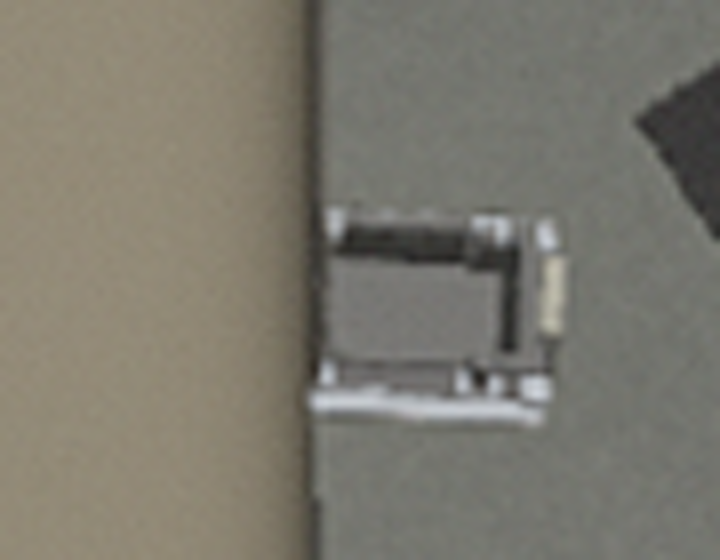

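The crop shows tote_base in its carrier, partly hidden by the arm, with its tab at the right (-y) end near crop px (553,295). The module is gripped with 40 N.

```bash
python3 -c "
from h import *
go(.5345,-.0005,.09,86.7)"
```

```text
shift [   6.2 -167.7   16.5] turn -1.098 j6 1.13 closing 23.8
```

```bash
python3 -m handwheel '[[6,-168,10,-1.1,0],[6,-168,10,-1.1,0],[6,-168,10,-1.1,0],[6,-168,16,-1.1,0],[6,-168,16,-1.1,0],[6,-168,16,-1.1,0],[6,-168,16,-1.1,0],[6,-168,16,-1.1,0]]'
python3 - <<'E'
from h import *
c=cam('scene'); P=cloud(c)
u,v=proj(c,[[.536,-.025,.06]])[0].astype(int); cv2.imwrite('pics/s1.png',cv2.resize(c['color'][v-45:v+45,u-55:u+55],None,fx=7,fy=7,interpolation=cv2.INTER_CUBIC))
go(.5345,-.0005,.021,86.7)
E
```

```text
clock: 4.25
tcp_pos: [0.5334, -0.0006, 0.0893]
orientation: [-0.002, 0.026, 1.0, 0.0]
wrist_force: [0.6, 0.1, -0.4]
finger_gap: 0.0179
grip_force: 39.2
shift [-1.3  0.1 68.2] turn 0.006 j6 -0.1 closing 87.0
```

View pics/s1.png

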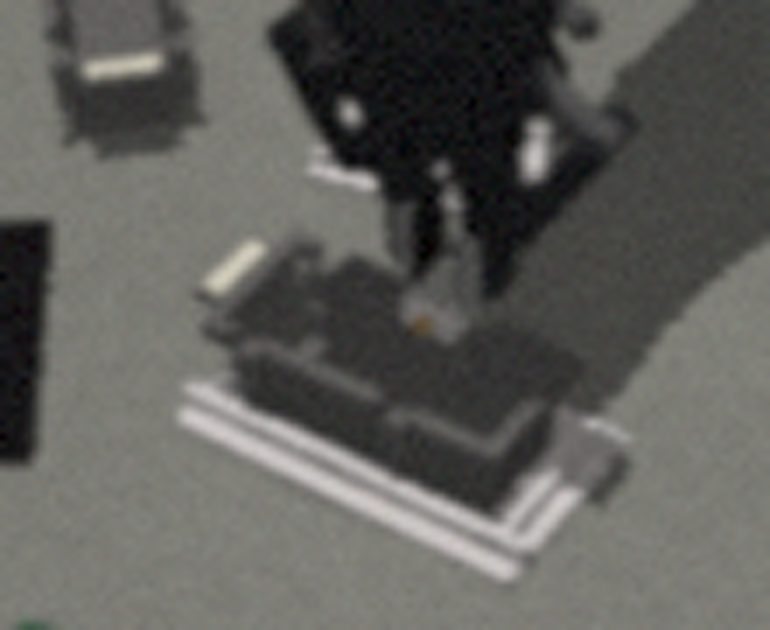

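The picture shows the module held between the fingers at crop px (430,318), above the tote's +y half and inside the mouth. Now I lower it, release and lift.

```bash
python3 -m handwheel '[[-1,0,40,0,0],[-1,0,66,0,0],[-1,0,68,0,0],[-1,0,68,0,0],[-1,0,68,0,0.32],[-1,0,68,0,0.32],[-1,0,68,0,0.32]]';  python3 -m handwheel '[[0,0,-40,0,0.34],[0,0,-90,0,0.34],[0,0,-90,0,0.5],[0,0,-90,0,0.5]]'; python3 mod.py .460 .115; python3 -c "
from h import *
go(.461,.1155,.06,-16)"
```

```text
clock: 5.0
tcp_pos: [0.537, -0.0008, 0.0242]
orientation: [0.001, 0.028, 1.0, -0.0]
wrist_force: [-0.2, 0.1, -0.4]
finger_gap: 0.0275
grip_force: 0.0
clock: 5.4
tcp_pos: [0.5377, -0.0009, 0.1153]
orientation: [0.003, 0.028, 1.0, -0.0]
wrist_force: [-0.5, -0.7, -0.2]
finger_gap: 0.0425
grip_force: 0.0
top all 5317 mean [0.453  0.0822] pca ang -6.0 sd [0.0257 0.0081] rect [0.4613 0.0886] [0.093 0.037] 0.4
top brass 6137 mean [0.4541 0.0847] pca ang -6.7 sd [0.0255 0.01  ] rect [0.462  0.0936] [0.093 0.047] 0.4
scene all 2357 mean [0.4601 0.1167] pca ang 67.2 sd [0.009  0.0058] rect [0.4597 0.1183] [0.037 0.022] 73.7
scene brass 248 mean [0.4613 0.1238] pca ang 71.5 sd [0.0131 0.0021] rect [0.4577 0.1162] [0.038 0.009] 67.8
shift [ 80.8 111.7  52.7] turn -1.347 j6 -0.1 closing 86.8
```

```bash
python3 -m handwheel '[[81,112,0,-1.35,0.5],[81,112,0,-1.35,0.5],[81,112,20,-1.35,0.5],[81,112,53,-1.35,0.5],[81,112,53,-1.35,0.5],[81,112,53,-1.35,0.5],[81,112,53,-1.35,0.5],[81,112,53,-1.35,0.5]]'; python3 -m handwheel '[[0,0,0,-1.35,0.5],[0,0,0,-0.15,0.5],[0,0,0,0,0.5],[0,0,0,0,0.5]]';python3 -c "
from h import *
go(.461,.1155,.008,-16)"
```

```text
clock: 6.3
tcp_pos: [0.4597, 0.1157, 0.0584]
orientation: [-0.001, -0.544, 0.839, 0.001]
wrist_force: [0.2, -0.3, 0.3]
finger_gap: 0.0428
grip_force: 0.0
clock: 6.7
tcp_pos: [0.4605, 0.1156, 0.0591]
orientation: [-0.001, -0.54, 0.842, 0.0]
wrist_force: [-0.8, -0.2, -1.1]
finger_gap: 0.043
grip_force: 0.0
shift [-0.2 -0.6 51.1] turn -0.151 j6 -1.06 closing 155.3
```

```bash
python3 -m handwheel '[[0,0,10,-0.15,0.5],[0,0,35,-0.15,0.5],[0,0,51,-0.15,0.5],[0,0,51,-0.15,0.5],[0,0,51,-0.15,0],[0,0,51,-0.15,0],[0,0,51,-0.15,0],[0,0,51,-0.15,0]]' 40;  python3 -m handwheel '[[0,0,-50,0,0],[0,0,-90,0,0],[0,0,-90,0,0],[0,0,-90,0,0]]'; python3 -c "
from h import *
go(.5345,-.048,.095,86.7)"
```

```text
clock: 7.5
tcp_pos: [0.462, 0.1158, 0.0097]
orientation: [0.001, -0.603, 0.798, -0.0]
wrist_force: [-0.5, 0.1, -0.7]
finger_gap: 0.0179
grip_force: 39.1
clock: 7.9
tcp_pos: [0.4625, 0.1158, 0.1004]
orientation: [0.002, -0.603, 0.798, -0.001]
wrist_force: [-0.4, -0.2, -0.7]
finger_gap: 0.0175
grip_force: 39.3
shift [ 137.9 -114.     5.6] turn 1.352 j6 -1.22 closing 164.2
```

```bash
python3 -m handwheel '[[138,-114,5,1.35,0],[138,-114,5,1.35,0],[138,-114,5,1.35,0],[138,-114,5,1.35,0],[138,-114,5,1.35,0],[138,-114,5,1.35,0],[138,-114,5,1.35,0],[138,-114,5,1.35,0]]'; python3 -c "
from h import *
go(.535,-.0485,.021,86.7)"
```

```text
clock: 8.7
tcp_pos: [0.5319, -0.0481, 0.092]
orientation: [-0.002, -0.044, 0.999, 0.001]
wrist_force: [0.2, 1.2, -0.3]
finger_gap: 0.0178
grip_force: 39.3
shift [-3.3 -0.7 71. ] turn 0.145 j6 -0.33 closing 95.0
```

```bash
python3 -m handwheel '[[-2,0,0,0.14,0],[-2,0,10,0.14,0],[-2,0,50,0.14,0],[-2,0,70,0.14,0],[-2,0,70,0.14,0],[-2,0,70,0.14,0.32],[-2,0,70,0.14,0.32],[-2,0,70,0.14,0.32]]';  python3 -m handwheel '[[0,0,-40,0,0.34],[0,0,-90,0,0.34],[0,0,-140,0,0.7],[0,130,-140,0,1],[0,130,-140,0,1],[0,130,-140,0,1]]'
python3 - <<'E'
from h import *
for n in('top','scene'):
    c=cam(n)
    u,v=proj(c,[[.536,-.025,.05]])[0].astype(int); cv2.imwrite(f'pics/c_{n}.png',cv2.resize(c['color'][v-28:v+28,u-38:u+38],None,fx=9,fy=9,interpolation=cv2.INTER_CUBIC))
a=cv2.imread('pics/c_top.png');b=cv2.imread('pics/c_scene.png'); cv2.imwrite('pics/c2.png',cv2.resize(np.vstack([a,b]),(407,600)))
go(.595,.208,.15,133.5)
E
```

```text
clock: 9.5
tcp_pos: [0.5361, -0.0482, 0.0251]
orientation: [0.001, 0.023, 1.0, -0.0]
wrist_force: [-0.0, -0.6, 0.6]
finger_gap: 0.0276
grip_force: 0.0
clock: 10.1
tcp_pos: [0.5418, 0.0842, 0.166]
orientation: [0.002, 0.022, 1.0, 0.0]
wrist_force: [0.7, -0.6, 0.0]
finger_gap: 0.0844
grip_force: 0.0
shift [-48.5 124.8  15.6] turn -0.8 j6 0.05 closing 87.7
```

View pics/c2.png

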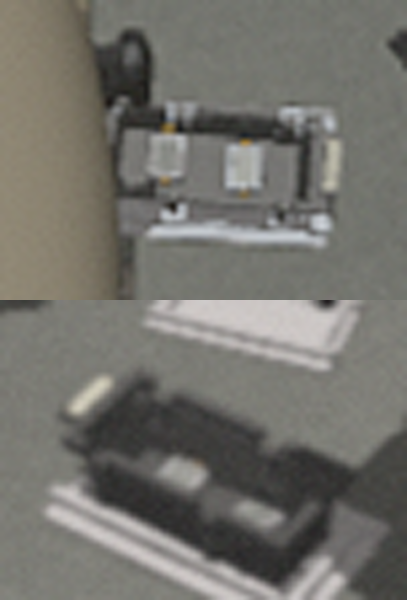

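Both modules lie flat in tote_base, at crop px (168,155) and (243,165) in the top half. On to tote A (the upper left one).

```bash
python3 -m handwheel '[[-49,125,80,-0.8,1],[-49,125,80,-0.8,1],[-49,125,80,-0.8,1],[-49,125,80,-0.8,1],[-49,125,80,-0.8,1],[-49,125,80,-0.8,1],[-49,125,80,-0.8,1],[-49,125,80,-0.8,1]]'
python3 - <<'E'
from h import *
go(.595,.2106,.015,133.4)
c=cam('scene');u,v=proj(c,[[.595,.21,.06]])[0].astype(int); cv2.imwrite('pics/d.png',cv2.resize(c['color'][v-50:v+50,u-60:u+60],None,fx=5,fy=5,interpolation=cv2.INTER_CUBIC))
E
```

```text
clock: 11.0
tcp_pos: [0.5963, 0.2038, 0.0845]
orientation: [0.0, -0.367, 0.93, -0.0]
wrist_force: [-0.3, 0.3, -0.1]
finger_gap: 0.0855
grip_force: 0.0
shift [-3.7  5.9 69.5] turn -0.005 j6 -0.55 closing 133.1
```

View pics/d.png

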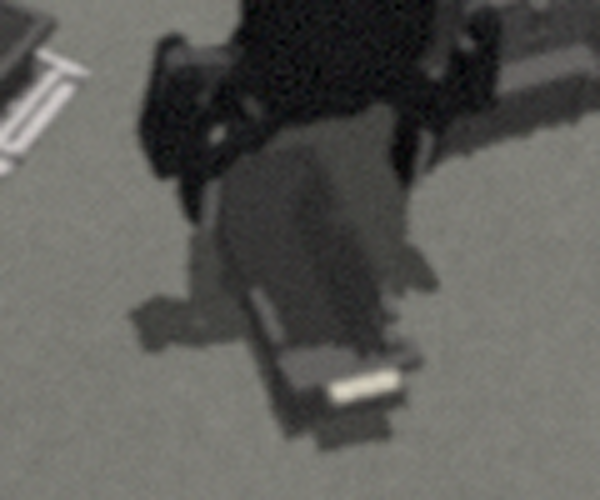

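The fingers straddle the tote, with its tab at crop px (365,385), so the alignment is right. I descend and grip.

```bash
python3 -m handwheel '[[-4,6,0,0,1],[-4,6,40,0,1],[-4,6,69,0,1],[-4,6,69,0,1],[-4,6,69,0,0.4],[-4,6,69,0,0.4],[-4,6,69,0,0.4],[-4,6,69,0,0.4]]' 60;  python3 -m handwheel '[[0,0,-50,0,0.4],[0,0,-100,0,0.4],[0,0,-120,0,0.4],[0,0,-120,0,0.4],[0,0,-120,0,0.4]]'
python3 - <<'E'
from h import *
for n in('top','scene'):
    c=cam(n);P=cloud(c);s=sensors.get_state()['tcp_pos']
    for t,ct,z in(('held',(s[0]+.04,s[1]+.04),s[2]+.031),('base',(.532,-.096),.052)):
        try:
            x,w,h,a,m=rect(c,P,ct,.05 if t=='held' else .03,z-.03,z+.03,z,140); print(n,t,'tab',x.round(4),round(w*1e3),round(h*1e3),round(a,1))
        except Exception as e: print(n,t,e)
    if n=='top':
        x,w,h,a,m=rect(c,P,(.536,-.025),.11,-.02,.04,.013,190); print('carrier',x.round(4),w,h,a)
go(.5365,-.0245,.15,-3.3)
E
```

```text
clock: 11.85
tcp_pos: [0.5964, 0.2121, 0.0173]
orientation: [0.002, -0.368, 0.93, -0.0]
wrist_force: [0.0, -0.2, 6.1]
finger_gap: 0.0588
grip_force: 65.0
clock: 12.35
tcp_pos: [0.5947, 0.2116, 0.1352]
orientation: [0.0, -0.368, 0.93, -0.0]
wrist_force: [0.0, 0.6, -2.5]
finger_gap: 0.0587
grip_force: 65.6
top held attempt to get argmax of an empty sequence
top base tab [ 0.5297 -0.0967] 29 8 -7.8
carrier [0.5353 0.0444] 0.03258706256747246 0.0031984264496713877 0.19690458476543427
scene held tab [0.639  0.2537] 30 9 -46.3
scene base tab [ 0.5281 -0.0955] 28 9 -2.4
shift [ 202.9 -132.8  -16.6] turn -0.759 j6 -0.54 closing 133.2
```

```bash
cat >> h.py <<'E'
def avg(n,k=5):
    c=cam(n); Z=[c['z_map']]+[imaging.read_camera(n)['z_map'] for _ in range(k-1)]
    Z=np.stack(Z); Z=np.where(Z>0,Z,np.nan)
    with np.errstate(all='ignore'): c['z_map']=np.nan_to_num(np.nanmedian(Z,0))
    return c
def rim(c,P,ctr,ang,zt,tag='',rx=.085,ry=.042,excl=None):
    """extents of points within 10 mm of height zt, on plane zt, along axes at ang(deg) around ctr"""
    d=np.array([np.cos(np.radians(ang)),np.sin(np.radians(ang))]); e=np.array([-d[1],d[0]])
    m=abs(P[...,2]-zt)<.010; v,u=np.nonzero(m); q=onplane(c,np.c_[u,v],zt)[:,:2]-ctr
    a,b=q@d,q@e; k=(abs(a)<rx)&(abs(b)<ry); a,b=a[k],b[k]
    A=np.percentile(a,[1,99]); B=np.percentile(b[(a>-.06)&(a<.06)],[1,99]); r=cv2.minAreaRect(np.c_[a,b].astype(np.float32))
    t=ctr+d*(A.mean()-.006)+e*B.mean()
    print(tag,k.sum(),'a',(A*1e3).round(1),'b',(B*1e3).round(1),'rect',np.round(r[0],4),np.round(r[1],3),round(r[2],1),'centre',t.round(4))
    return t
E
python3 - <<'E'
from h import *
s=sensors.get_state()['tcp_pos']; print(s)
for n in('top','scene'):
    c=avg(n);P=cloud(c)
    rim(c,P,np.array([.5365,-.0245]),-93.3,.052,n+' base')
    rim(c,P,np.array([s[0]-.0044,s[1]-.0041]),43.4,s[2]+.029,n+' held')
    m=(abs(P[...,0]-.536)<.04)&(abs(P[...,1]+.025)<.06); print(np.percentile(P[m][:,2],[2,50,90,97]).round(4))
c=cam('top'); u,v=proj(c,[[.536,-.025,.05]])[0].astype(int); im=c['color'][v-18:v+18,u-30:u+30]; im=cv2.normalize(im,None,0,255,cv2.NORM_MINMAX); cv2.imwrite('pics/e.png',cv2.resize(im,None,fx=12,fy=12,interpolation=cv2.INTER_CUBIC)); print('crop origin',u-30,v-18)
E
```

```text
[0.59340169 0.21123878 0.13310225]
top base 306 a [-63.2  76. ] b [-30.4  32.6] rect [0.0064 0.0007] [0.061 0.14 ] 88.3 centre [ 0.5376 -0.0249]
top held 96 a [-67.8   1. ] b [-39.2 -23.6] rect [-0.039  -0.0235] [0.033 0.082] 63.1 centre [0.582  0.1573]
[0.0042 0.0148 0.0513 0.0531]
scene base 513 a [-66.4  75.7] b [-31.2  34.6] rect [0.0048 0.0017] [0.066 0.144] 88.3 centre [ 0.5383 -0.0233]
scene held 577 a [-38.1  76.2] b [-40.9  39.5] rect [ 0.014 -0.002] [0.084 0.131] 75.2 centre [0.599  0.2156]
[0.0032 0.0248 0.0515 0.0526]
crop origin 314 170
```

View pics/e.png

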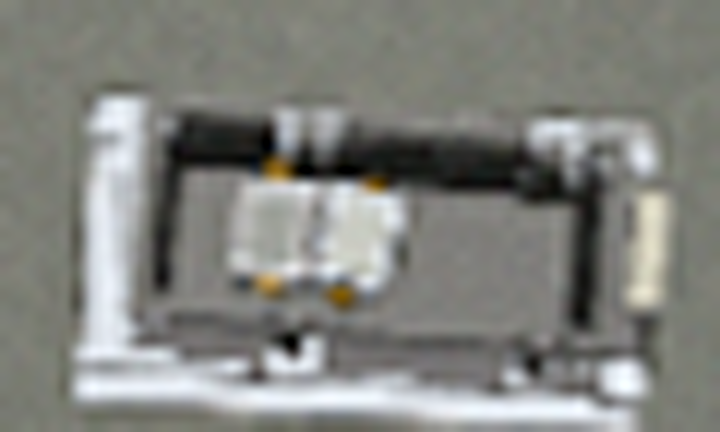

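One module has shifted next to the other, at crop px (275,225) and (355,235). Both are still inside, so this is harmless. The base centre is about (.538,-.024) and its angle about -94.7°, with both cameras agreeing. I carry tote A over, tab to +y.

```bash
python3 -c "
from h import *
go(.5387,-.017,.12,-4.7)"
```

```text
shift [ 197.4 -128.2   15. ] turn -0.735 j6 -0.54 closing 133.2
```

```bash
python3 -m handwheel '[[45,-29,0,-0.14,0.4],[90,-58,0,-0.28,0.4],[125,-85,0,-0.42,0.4],[165,-105,5,-0.56,0.4],[197,-128,15,-0.7,0.4],[197,-128,15,-0.74,0.4],[197,-128,15,-0.74,0.4],[197,-128,15,-0.74,0.4]]'
cat > held.py <<'E'
from h import *
import sys
# argv: base x y ang zrim(TCP offset) ; measures held tote about TCP
off=float(sys.argv[1]); ang=float(sys.argv[2])
st=sensors.get_state(); s=st['tcp_pos']; d=np.array([np.cos(np.radians(ang)),np.sin(np.radians(ang))])
print(s.round(4),st['finger_gap'].round(4),st['wrist_force'].round(1))
for n in('top','scene'):
    c=avg(n);P=cloud(c); z=s[2]+off
    ctr=s[:2]-.006*d
    rim(c,P,ctr,ang,z,n+' held')
    try:
        x,w,h,a,m=rect(c,P,ctr+.07*d,.03,z-.02,z+.02,z,140); q=x-ctr; print(n,'tab rel',(q@d*1e3).round(1),(q@np.array([-d[1],d[0]])*1e3).round(1),'size',round(w*1e3),round(h*1e3),round(a,1))
    except Exception as e: print(e)
E
python3 held.py .029 85.3; python3 -c "
from h import *
go(.5387,-.017,.0613,-4.7)"
```

```text
clock: 13.8
tcp_pos: [0.5391, -0.0165, 0.1204]
orientation: [0.0, -0.679, 0.734, -0.0]
wrist_force: [-0.2, -0.2, -1.5]
finger_gap: 0.0588
grip_force: 65.5
shift [ 0.5  0.4 59.1] turn 0.004 j6 -1.67 closing 175.5Traceback (most recent call last):
  File "held.py", line 6, in <module>
    print(s.round(4),st['finger_gap'].round(4),st['wrist_force'].round(1))
                     ^^^^^^^^^^^^^^^^^^^^^^
AttributeError: 'float' object has no attribute 'round'
```

```bash
sed -i "s/st\['finger_gap'\].round(4)/round(st['finger_gap'],4)/" held.py; python3 held.py .029 85.3
python3 - <<'E'
from h import *
c=cam('scene');u,v=proj(c,[[.538,-.02,.09]])[0].astype(int); cv2.imwrite('pics/f.png',cv2.resize(c['color'][v-40:v+50,u-55:u+55],None,fx=7,fy=6,interpolation=cv2.INTER_CUBIC))
E
```

```text
[ 0.5391 -0.0165  0.1204] 0.0588 [-0.2 -0.2 -1.5]Traceback (most recent call last):
  File "held.py", line 10, in <module>
    rim(c,P,ctr,ang,z,n+' held')
    ~~~^^^^^^^^^^^^^^^^^^^^^^^^^
  File "h.py", line 50, in rim
    A=np.percentile(a,[1,99]); B=np.percentile(b[(a>-.06)&(a<.06)],[1,99]); r=cv2.minAreaRect(np.c_[a,b].astype(np.float32))
    return _quantile_unchecked(
        a, q, axis, out, overwrite_input, method, keepdims, weights)
    return _ureduce(a,
                    func=_quantile_ureduce_func,
    ...<5 lines>...
                    overwrite_input=overwrite_input,
                    method=method)
    r = func(a, **kwargs)
    result = _quantile(arr,
                       quantiles=q,
    ...<2 lines>...
                       out=out,
                       weights=wgt)
    slices_having_nans = np.isnan(arr[-1, ...])
                                  ~~~^^^^^^^^^
IndexError: index -1 is out of bounds for axis 0 with size 0
```

View pics/f.png

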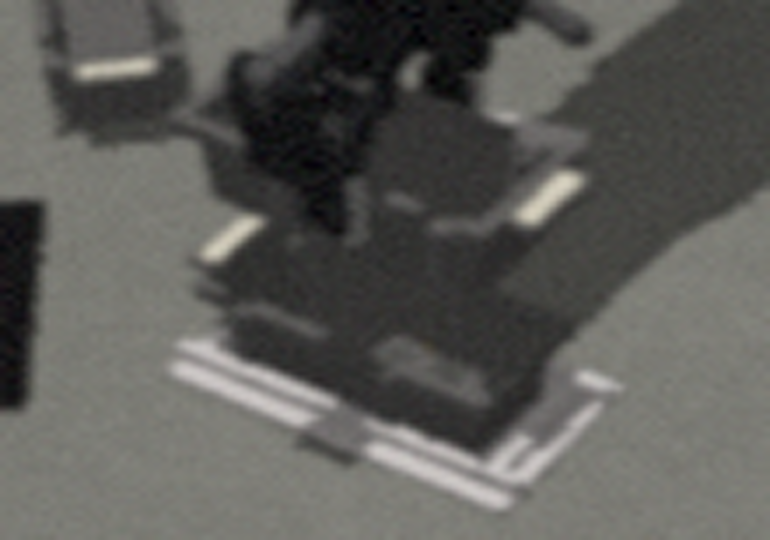

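The picture shows the held tote (tab at crop px (550,197)) above the base (tab at (232,240)), tabs opposite. Next I compare the two tabs' centroids in the same view.

```bash
cat > tab.py <<'E'
from h import *
import sys
def tab(c,p,rad=.03,thr=None):
    """brightness-weighted centroid of cream card near world point p, cast on plane z=p[2]"""
    u,v=proj(c,[p])[0]; k=6; r=13; u0,v0=int(round(u))-r,int(round(v))-r
    im=cv2.resize(c['color'][v0:v0+2*r+1,u0:u0+2*r+1],None,fx=k,fy=k,interpolation=cv2.INTER_CUBIC).astype(int)
    m=((im.mean(2)>140)&(im[...,2]-im[...,0]>8)).astype(np.uint8); n,l,s,ce=cv2.connectedComponentsWithStats(m)
    cc=(np.array([u-u0+.5,v-v0+.5]))*k; best=min([i for i in range(1,n) if s[i,4]>200],key=lambda i:np.hypot(*(ce[i]-cc)))
    vv,uu=np.nonzero(l==best); q=onplane(c,np.c_[(uu+.5)/k-.5+u0,(vv+.5)/k-.5+v0],p[2])[:,:2]
    R=cv2.minAreaRect(q.astype(np.float32)); a=R[2] if R[1][0]>R[1][1] else R[2]+90
    return q.mean(0),max(R[1]),min(R[1]),(a+90)%180-90
if __name__=='__main__':
    a=[float(x) for x in sys.argv[1:]]
    for n in('scene','top'):
        c=cam(n)
        for i in range(0,len(a),3):
            try: x,w,h,g=tab(c,a[i:i+3]); print(n,x.round(4),round(w*1e3),round(h*1e3),'card angle',round(g,1))
            except Exception as e: print(n,'no tab',e)
E
python3 tab.py .532 -.096 .052 .543 .047 .1494
```

```text
scene [ 0.5291 -0.0969] 30 10 card angle -1.7
scene [0.5432 0.0452] 32 10 card angle -4.8
top no tab min() iterable argument is empty
top no tab min() iterable argument is empty
```

```bash
python3 -c "
from h import *
go(.5376,-.0185,.074,-4.2)"
```

```text
shift [ 2.6  1.1 46. ] turn -0.002 j6 -1.67 closing 175.7
```

```bash
python3 -m handwheel '[[2,1,20,0,0.4],[2,1,40,0,0.4],[2,1,46,0,0.4],[2,1,46,0,0.4],[2,1,46,0,0.4]]'; python3 tab.py .532 -.096 .052 .543 .047 .103;python3 - <<'E'
from h import *
c=avg('scene');P=cloud(c)
rim(c,P,np.array([.538,-.024]),-94.3,.052,'base'); 
s=sensors.get_state()['tcp_pos']; rim(c,P,s[:2]-.006*np.array([.07,.997]),85.7,s[2]+.029,'held',ry=.035)
go(.5376,-.0185,.0613,-4.2)
E
```

```text
clock: 14.7
tcp_pos: [0.5381, -0.0185, 0.0746]
orientation: [0.0, -0.68, 0.734, -0.0]
wrist_force: [1.3, -0.3, -0.8]
finger_gap: 0.0588
grip_force: 65.5
scene no tab min() iterable argument is empty
scene [0.5418 0.042 ] 31 10 card angle -6.2
top no tab min() iterable argument is empty
top no tab min() iterable argument is empty
base 342 a [-66.   73.9] b [-29.3  32.8] rect [0.0048 0.0005] [0.066 0.143] 89.3 centre [ 0.5399 -0.0221]
held 407 a [-65.1  75.9] b [-34.6  34. ] rect [0.0053 0.    ] [0.143 0.07 ] 0.1 centre [ 0.5378 -0.0252]
shift [-0.   0.3 13.2] turn -0.003 j6 -1.68 closing 175.6
```

```bash
python3 -m handwheel '[[0,0,5,0,0.4],[0,0,9,0,0.4],[0,0,12,0,0.4],[0,0,14,0,0.4],[0,0,15,0,0.4],[0,0,15,0,0.4]]'; python3 tab.py .532 -.096 .052 .543 .042 .09
```

```text
clock: 15.65
tcp_pos: [0.5374, -0.0185, 0.0612]
orientation: [0.0, -0.68, 0.734, -0.0]
wrist_force: [-7.6, 0.2, 18.1]
finger_gap: 0.0586
grip_force: 67.3
scene no tab min() iterable argument is empty
scene [0.5418 0.0421] 31 10 card angle -4.7
top no tab min() iterable argument is empty
top no tab min() iterable argument is empty
```

```bash
python3 -m handwheel '[[0,0,-2,0,0.4],[0,0,-2,0,0.7],[0,0,-2,0,1],[0,0,-2,0,1],[0,0,-2,0,1],[0,0,-40,0,1],[0,0,-90,0,1],[0,0,-110,0,1]]'; python3 -m handwheel '[[100,0,0,0,1],[100,50,0,0,1],[100,100,0,0,1],[100,150,0,0,1],[100,200,0,0,1]]'
python3 - <<'E'
from h import *
for n in('top','scene'):
    c=avg(n);P=cloud(c)
    rim(c,P,np.array([.538,-.024]),85.7,.090,n+' A')
    m=(abs(P[...,0]-.538)<.03)&(abs(P[...,1]+.024)<.05); print('z pct',np.percentile(P[m][:,2],[5,50,90,97]).round(4))
go(.4085,.251,.09,48.3)
E
python3 tab.py .532 -.096 .052 .543 .045 .09
```

```text
clock: 16.55
tcp_pos: [0.5396, -0.0188, 0.1732]
orientation: [0.002, -0.68, 0.734, -0.002]
wrist_force: [0.7, 0.1, -0.1]
finger_gap: 0.0857
grip_force: 0.0
clock: 17.05
tcp_pos: [0.3447, -0.1042, 0.1686]
orientation: [-0.0, -0.679, 0.734, 0.0]
wrist_force: [-0.9, -1.1, 1.1]
finger_gap: 0.0856
grip_force: 0.0
top A 330 a [-65.7  73. ] b [-31.2  29.8] rect [ 0.0038 -0.0007] [0.14  0.061] 0.2 centre [ 0.5386 -0.0264]
z pct [0.0072 0.0483 0.089  0.0908]
scene A 555 a [-65.8  74.7] b [-34.8  30.9] rect [ 0.0047 -0.002 ] [0.067 0.143] 89.4 centre [ 0.5398 -0.0257]
z pct [0.0117 0.0567 0.0868 0.0903]
shift [-358.7  -34.    79.1] turn -0.919 j6 -2.01 closing 175.7
scene no tab min() iterable argument is empty
scene [0.542 0.042] 32 10 card angle -4.6
top [ 0.5305 -0.0969] 30 8 card angle -5.3
top [0.5439 0.0422] 31 10 card angle -3.6
```

Tote A is seated: its rim is at z=0.090, its centre near (.538,-.026) and it is level. Next is tote B.

```bash
python3 -m handwheel '[[-359,-34,0,-0.92,1],[-359,-34,0,-0.92,1],[-359,-34,0,-0.92,1],[-359,-34,0,-0.92,1],[-359,-34,0,-0.92,1],[-359,-34,40,-0.92,1],[-359,-34,75,-0.92,1],[-359,-34,75,-0.92,1]]'; python3 -c "
from h import *
go(.4085,.251,.015,48.3)"
```

```text
clock: 18.45
tcp_pos: [0.4079, 0.2543, 0.0925]
orientation: [-0.0, 0.935, -0.354, -0.0]
wrist_force: [0.1, -0.9, -1.0]
finger_gap: 0.0856
grip_force: 0.0
shift [ 2.7  2.2 77.5] turn 0.004 j6 -2.03 closing -131.5
```

```bash
python3 -m handwheel '[[3,2,0,0,1],[3,2,40,0,1],[3,2,76,0,1],[3,2,76,0,1],[3,2,76,0,0.4],[3,2,76,0,0.4],[3,2,76,0,0.4],[3,2,76,0,0.4]]' 60;  python3 -m handwheel '[[0,0,-50,0,0.4],[0,0,-100,0,0.4],[0,0,-150,0,0.4],[0,0,-150,0,0.4],[0,0,-150,0,0.4]]'; python3 -c "
from h import *
go(.5385,-.033,.16,-4.2)"
```

```text
clock: 19.25
tcp_pos: [0.4107, 0.2484, 0.0203]
orientation: [-0.001, 0.935, -0.356, 0.002]
wrist_force: [-0.4, 0.4, 7.0]
finger_gap: 0.0586
grip_force: 65.1
clock: 19.75
tcp_pos: [0.4101, 0.2484, 0.1702]
orientation: [-0.002, 0.935, -0.356, 0.002]
wrist_force: [0.9, 0.6, -1.5]
finger_gap: 0.0583
grip_force: 65.9
shift [283.  124.8  10.2] turn 0.917 j6 -2.04 closing -131.7
```

```bash
python3 -m handwheel '[[40,17,0,0.14,0.4],[85,37,0,0.28,0.4],[130,57,0,0.42,0.4],[170,75,0,0.56,0.4],[213,95,0,0.7,0.4],[250,110,0,0.84,0.4],[283,125,10,0.92,0.4],[283,125,10,0.92,0.4]]'; python3 -m handwheel '[[0,0,0,0,0.4],[0,0,0,0,0.4]]'
python3 - <<'E'
from h import *
s=sensors.get_state()['tcp_pos']; print(s)
c=avg('scene');P=cloud(c)
rim(c,P,np.array([.538,-.026]),85.8,.090,'A',ry=.035)
rim(c,P,s[:2]-.006*np.array([-.073,-.997]),-94.2,s[2]+.026,'held',ry=.035)
go(.538,-.032,.122,-4.2)
E
python3 tab.py .543 .043 .09 .533 -.102 .186
```

```text
clock: 20.55
tcp_pos: [0.5372, -0.0374, 0.1549]
orientation: [-0.001, -0.677, 0.736, 0.001]
wrist_force: [-0.5, 0.2, -1.3]
finger_gap: 0.0584
grip_force: 65.8
clock: 20.75
tcp_pos: [0.5357, -0.0328, 0.1569]
orientation: [-0.001, -0.68, 0.733, 0.001]
wrist_force: [-0.3, -0.6, -1.4]
finger_gap: 0.0585
grip_force: 65.8
[ 0.53571677 -0.03279263  0.15692099]
A 469 a [-63.6  76.9] b [-34.6  28.9] rect [ 0.0067 -0.0017] [0.143 0.066] 0.0 centre [ 0.5409 -0.0256]
held 426 a [-74.1  67.5] b [-33.8  34.8] rect [-0.0018  0.0002] [0.07  0.145] 90.0 centre [ 0.5373 -0.0176]
shift [-0.7 -1.1 36.3] turn -0.002 j6 -1.71 closing 175.7
scene [0.5422 0.0424] 32 9 card angle -6.6
scene [ 0.5807 -0.0921] 22 8 card angle -61.4
top no tab min() iterable argument is empty
top no tab min() iterable argument is empty
```

Run:
```python
from h import *
c=cam('scene');u,v=proj(c,[[.538,-.02,.14]])[0].astype(int); print(u-60,v-55); cv2.imwrite('pics/g.png',cv2.resize(c['color'][v-55:v+55,u-60:u+60],None,fx=6,fy=5,interpolation=cv2.INTER_CUBIC))
```

```text
235 118
```

View pics/g.png

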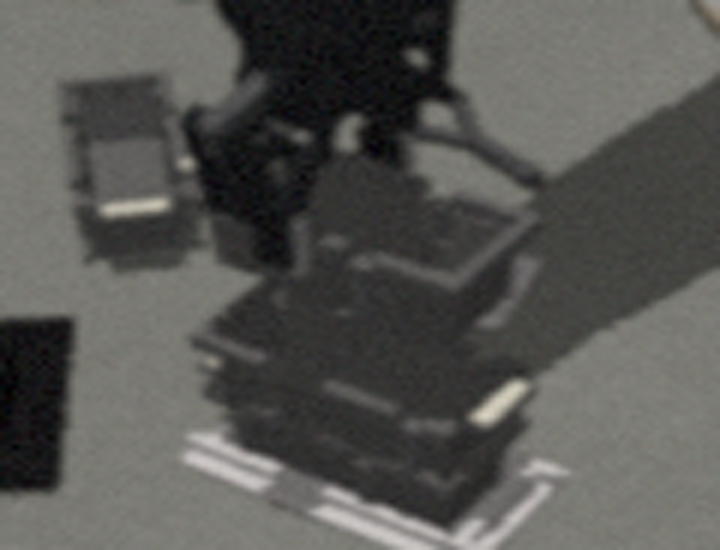

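The held tote's tab is at the -y end, hidden behind the finger with only a sliver at crop px (185,160). Its free +y rim edge runs from (452,287) to (540,212). I cast those corners.

Run:
```python
from h import *
c=cam('scene'); s=sensors.get_state()['tcp_pos']; print(s)
o=np.array([235,118]); f=np.array([6,5])
q=o+np.array([[452,287],[540,212]])/f
X=onplane(c,q,.1826)[:,:2]; print('held end corners',X.round(4), np.linalg.norm(X[0]-X[1]))
d=np.array([-.073,-.997]);e=np.array([.997,-.073])
print('rel TCP along',((X-s[:2])@d*1e3).round(1),'across',((X-s[:2])@e*1e3).round(1))
P=cloud(avg('scene',8))
for z0,ctr in((s[2]+.0257,s[:2]),(.09,np.array([.538,-.026]))):
  for tol in(.003,.006):
    m=(abs(P[...,2]-z0)<tol); r=P[m][:,:2]-ctr; a=r@d; b=r@e; k=(abs(b)<.025)&(abs(a)<.09); print(z0.round(3),tol,k.sum(),np.percentile(a[k],[1,3,97,99]).round(4))
  k=m&False
```

```text
[ 0.53704822 -0.03321397  0.15824143]
held end corners [[0.5704 0.0386]
 [0.5096 0.0427]] 0.0609433751283452
rel TCP along [-74.  -73.7] across [ 28.  -32.9]
0.184 0.003 114 [-0.076  -0.0759  0.062   0.0633]
0.184 0.006 148 [-0.076  -0.0759  0.0608  0.0631]Traceback (most recent call last):
  File "<stdin>", line 11, in <module>
AttributeError: 'float' object has no attribute 'round'
```

```bash
python3 -c "
from h import *
go(.5362,-.0363,.1013,-4.2)"
```

```text
shift [ 2.7  0.6 56.7] turn -0.003 j6 -1.71 closing 175.6
```

```bash
python3 -m handwheel '[[3,1,0,0,0.4],[3,1,25,0,0.4],[3,1,40,0,0.4],[3,1,46,0,0.4],[3,1,50,0,0.4],[3,1,54,0,0.4],[3,1,57,0,0.4],[3,1,57,0,0.4]]'
python3 - <<'E'
from h import *
P=cloud(avg('scene',6)); s=sensors.get_state()['tcp_pos'];d=np.array([-.073,-.997]);e=np.array([.997,-.073])
for z0 in(s[2]+.0257,.09):
    m=(abs(P[...,2]-z0)<.005); r=P[m][:,:2]-s[:2]; a=r@d; b=r@e; k=(abs(b)<.025)&(abs(a)<.1); print(round(z0,3),k.sum(),np.percentile(a[k],[1,3,97,99]).round(4))
E
```

```text
clock: 22.4
tcp_pos: [0.5364, -0.0367, 0.1023]
orientation: [0.0, -0.68, 0.734, -0.001]
wrist_force: [-1.2, -0.6, 3.5]
finger_gap: 0.0585
grip_force: 66.3
0.128 119 [-0.0762 -0.0761  0.0615  0.0627]
0.09 316 [-0.0865 -0.0862  0.0419  0.0511]
```

```bash
python3 -m handwheel '[[0,0,2,0,0.4],[0,0,3,0,0.4],[0,0,3,0,0.4]]'; python3 -m handwheel '[[0,0,-2,0,0.4],[0,0,-2,0,0.7],[0,0,-2,0,1],[0,0,-2,0,1],[0,0,-2,0,1],[0,0,-40,0,1],[0,0,-80,0,1],[0,0,-80,0,1]]'; python3 -c "
from h import *
go(.45,-.19,.18,-48)"
```

```text
clock: 23.0
tcp_pos: [0.5366, -0.0368, 0.102]
orientation: [0.001, -0.68, 0.734, -0.002]
wrist_force: [-8.2, 0.3, 25.3]
finger_gap: 0.0589
grip_force: 68.4
clock: 23.8
tcp_pos: [0.5391, -0.0372, 0.1831]
orientation: [0.003, -0.68, 0.734, -0.004]
wrist_force: [0.1, -0.7, 0.5]
finger_gap: 0.0857
grip_force: 0.0
shift [159.2  77.1   2.6] turn 0.761 j6 -1.71 closing 175.6
```

```bash
python3 -m handwheel '[[159,77,0,0.78,1],[159,77,0,0.78,1],[159,77,0,0.78,1],[159,77,0,0.78,1],[159,77,0,0.78,1],[159,77,0,0.78,1],[159,77,0,0.78,1]]'
python3 - <<'E'
from h import *
for n in('top','scene'):
    c=avg(n);P=cloud(c)
    rim(c,P,np.array([.537,-.0255]),-94.2,.128,n+' B')
    rim(c,P,np.array([.396,-.2511]),40.6,.046,n+' C')
go(.4005,-.2472,.09,-49.4)
E
```

```text
clock: 24.5
tcp_pos: [0.4468, -0.189, 0.1775]
orientation: [-0.0, -0.351, 0.936, 0.0]
wrist_force: [-0.3, -0.8, 0.4]
finger_gap: 0.0849
grip_force: 0.0
top B 352 a [-64.4  74. ] b [-28.9  31.8] rect [0.0047 0.0016] [0.14  0.061] 0.2 centre [ 0.5385 -0.0244]Traceback (most recent call last):
  File "<stdin>", line 5, in <module>
  File "h.py", line 50, in rim
    A=np.percentile(a,[1,99]); B=np.percentile(b[(a>-.06)&(a<.06)],[1,99]); r=cv2.minAreaRect(np.c_[a,b].astype(np.float32))
    return _quantile_unchecked(
        a, q, axis, out, overwrite_input, method, keepdims, weights)
    return _ureduce(a,
                    func=_quantile_ureduce_func,
    ...<5 lines>...
                    overwrite_input=overwrite_input,
                    method=method)
    r = func(a, **kwargs)
    result = _quantile(arr,
                       quantiles=q,
    ...<2 lines>...
                       out=out,
                       weights=wgt)
    slices_having_nans = np.isnan(arr[-1, ...])
                                  ~~~^^^^^^^^^
IndexError: index -1 is out of bounds for axis 0 with size 0
```

```bash
python3 -c "
from h import *
go(.4005,-.2472,.09,-49.4)"
```

```text
shift [ 73.7 -13.6  87.9] turn 0.008 j6 -1.28 closing 131.1
```

```bash
python3 -m handwheel '[[40,-7,20,0,1],[74,-14,60,0,1],[74,-14,88,0,1],[74,-14,88,0,1],[74,-14,88,0,1]]'
python3 - <<'E'
from h import *
c=cam('scene');u,v=proj(c,[[.4,-.247,.06]])[0].astype(int); cv2.imwrite('pics/i.png',cv2.resize(c['color'][v-40:v+40,u-50:u+50],None,fx=5,fy=5,interpolation=cv2.INTER_CUBIC))
go(.4005,-.2472,.016,-49.4)
E
python3 tab.py .449 -.207 .046
```

```text
clock: 25.25
tcp_pos: [0.4001, -0.2477, 0.0902]
orientation: [-0.0, -0.35, 0.937, 0.001]
wrist_force: [1.1, 0.7, 0.7]
finger_gap: 0.086
grip_force: 0.0
shift [-0.2  1.2 75.2] turn 0.007 j6 -1.44 closing 131.0
scene [ 0.4469 -0.2064] 30 10 card angle -49.4
top [ 0.4497 -0.2068] 31 9 card angle -49.8
```

View pics/i.png

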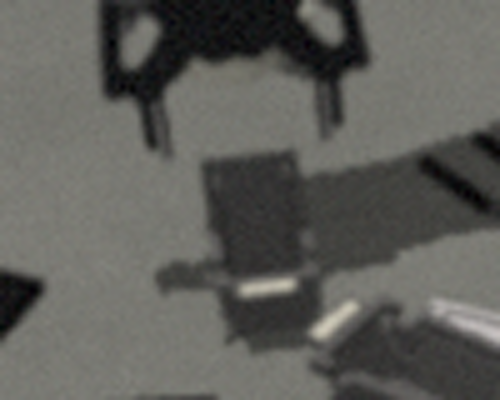

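The fingers straddle tote C, with its tab at crop px (267,287), centred. I grip it.

```bash
python3 -m handwheel '[[0,1,40,0,1],[0,1,74,0,1],[0,1,74,0,1],[0,1,74,0,0.4],[0,1,74,0,0.4],[0,1,74,0,0.4],[0,1,74,0,0.4],[0,1,74,0,0.4]]' 60;  python3 -m handwheel '[[0,0,-50,0,0.4],[0,0,-100,0,0.4],[0,0,-150,0,0.4],[0,0,-190,0,0.4],[0,0,-190,0,0.4],[0,0,-190,0,0.4]]'; python3 -c "
from h import *
go(.5372,-.019,.205,-4.2)"; python3 tab.py .449 -.207 .23
```

```text
clock: 26.2
tcp_pos: [0.4011, -0.2485, 0.0185]
orientation: [0.001, -0.35, 0.937, -0.002]
wrist_force: [-1.0, 1.9, 6.7]
finger_gap: 0.0587
grip_force: 64.7
clock: 26.8
tcp_pos: [0.4003, -0.2482, 0.2081]
orientation: [0.001, -0.35, 0.937, -0.002]
wrist_force: [-1.4, -0.9, -1.9]
finger_gap: 0.0586
grip_force: 66.0
shift [-253.5   83.5    2.9] turn -0.783 j6 -1.44 closing 130.9
scene [ 0.4401 -0.214 ] 30 10 card angle -49.5
top [ 0.4495 -0.2072] 30 10 card angle -48.6
```

```bash
python3 -m handwheel '[[-45,15,0,-0.14,0.4],[-90,30,0,-0.28,0.4],[-135,45,0,-0.42,0.4],[-180,60,0,-0.56,0.4],[-220,72,0,-0.7,0.4],[-253,83,3,-0.78,0.4],[-253,83,3,-0.78,0.4],[-253,83,3,-0.78,0.4]]'; python3 -m handwheel '[[0,0,20,0,0.4],[0,0,40,0,0.4],[0,0,40,0,0.4],[0,0,40,0,0.4]]'
cat > al.py <<'E'
from h import *
import sys
z1=float(sys.argv[1]); z2=float(sys.argv[2])
P=cloud(avg('scene',6)); s=sensors.get_state()['tcp_pos'];d=np.array([-.073,-.997]);e=np.array([.997,-.073]); print(s.round(4))
for z0 in(s[2]+z1,z2):
    m=(abs(P[...,2]-z0)<.005); r=P[m][:,:2]-s[:2]; a=r@d; b=r@e; k=(abs(b)<.025)&(abs(a)<.1); k2=(abs(a)<.06)&(abs(b)<.04); print(round(z0,3),k.sum(),'along',np.percentile(a[k],[1,3,97,99]).round(4),'across',np.percentile(b[k2],[1,3,97,99]).round(4))
E
python3 al.py .0275 .128; python3 -c "
from h import *
go(.537,-.019,.137,-4.2)"; python3 tab.py .542 .05 .193
```

```text
clock: 27.7
tcp_pos: [0.5352, -0.0182, 0.201]
orientation: [-0.001, -0.68, 0.733, 0.002]
wrist_force: [0.7, -0.0, -0.8]
finger_gap: 0.0587
grip_force: 65.9
clock: 28.1
tcp_pos: [0.5352, -0.0199, 0.1627]
orientation: [-0.001, -0.679, 0.734, 0.001]
wrist_force: [0.4, -0.1, -2.1]
finger_gap: 0.0589
grip_force: 65.9
[ 0.5368 -0.0193  0.1639]
0.191 191 along [-0.0702 -0.0701  0.069   0.0704] across [-0.0322 -0.0306  0.0352  0.0382]
0.128 125 along [-0.059  -0.0587  0.0805  0.0806] across [-0.0288 -0.0266  0.0309  0.0311]
shift [-0.3 -0.2 26.9] turn -0.004 j6 -1.68 closing 175.6
scene [0.5433 0.0444] 31 10 card angle -4.5
top no tab min() iterable argument is empty
```

```bash
python3 -m handwheel '[[-1,0,8,0,0.4],[-1,0,13,0,0.4],[-1,0,18,0,0.4],[-1,0,22,0,0.4],[-1,0,25,0,0.4],[-1,0,27,0,0.4],[-1,0,28,0,0.4],[-1,0,28,0,0.4]]'; python3 al.py .0275 .128
```

```text
clock: 29.3
tcp_pos: [0.537, -0.018, 0.1382]
orientation: [0.001, -0.68, 0.734, -0.001]
wrist_force: [-5.4, 1.3, 17.7]
finger_gap: 0.0588
grip_force: 67.8
[ 0.537  -0.018   0.1382]
0.166 194 along [-0.0706 -0.0704  0.0675  0.0689] across [-0.0331 -0.0303  0.0353  0.0376]
0.128 252 along [-0.0577 -0.0575  0.079   0.0813] across [-0.0254 -0.0213  0.0312  0.0314]
```

```bash
python3 -m handwheel '[[0,0,-2,0,0.4],[0,0,-2,0,0.7],[0,0,-2,0,1],[0,0,-2,0,1],[0,0,-2,0,1],[0,0,-40,0,1],[0,0,-80,0,1],[0,0,-80,0,1]]'; python3 -m handwheel '[[40,0,0,0,1],[90,0,0,0,1],[140,0,0,0,1],[190,0,0,0,1],[190,0,0,0,1]]';  python3 - <<'E'
from h import *
for n in('top','scene'):
    c=avg(n);P=cloud(c)
    for z,a in((.166,85.8),(.128,-94.2)):
        try: rim(c,P,np.array([.537,-.0255]),a,z,n+' %.3f'%z)
        except Exception as e: print(n,e)
    for ex in((.578,-.195),):
        x,w,h,a,m=rect(c,P,ex,.12,-.02,.06,.009,-80); print(n,'lid',x.round(4),round(w*1e3),round(h*1e3),round(a,1))
    cv2.imwrite(f'pics/j_{n}.png',c['color'])
go(.578,-.195,.1,122.6)
E
```

```text
clock: 30.4
tcp_pos: [0.5393, -0.0185, 0.2201]
orientation: [0.003, -0.68, 0.734, -0.003]
wrist_force: [0.5, -0.1, 0.5]
finger_gap: 0.0853
grip_force: 0.0
clock: 30.9
tcp_pos: [0.5213, -0.2132, 0.2138]
orientation: [-0.001, -0.677, 0.736, -0.0]
wrist_force: [0.0, 0.4, 0.2]
finger_gap: 0.0854
grip_force: 0.0
top 0.166 373 a [-61.1  77.4] b [-30.7  30.5] rect [ 0.0082 -0.0003] [0.061 0.14 ] 89.2 centre [ 0.5373 -0.0233]
top 0.128 620 a [-56.6  73.6] b [-28.6  27.6] rect [0.0058 0.0015] [0.137 0.061] 0.4 centre [ 0.5363 -0.0279]
top lid [ 0.5936 -0.1851] 90 64 33.2
scene 0.166 608 a [-61.6  78.8] b [-35.2  31.4] rect [ 0.009  -0.0019] [0.067 0.143] 89.2 centre [ 0.5391 -0.023 ]
scene 0.128 680 a [-68.3  71.8] b [-30.9  35.9] rect [0.0028 0.0034] [0.07  0.144] 88.5 centre [ 0.5398 -0.0214]
scene lid [ 0.5586 -0.1978] 186 105 10.7
shift [-15.5 -54.9 115.2] turn 0.927 j6 -2.02 closing 175.7
```

```bash
python3 -m handwheel '[[-16,-55,30,0.92,0.5],[-16,-55,70,0.92,0.5],[-16,-55,115,0.92,0.5],[-16,-55,115,0.92,0.5],[-16,-55,115,0.92,0.5],[-16,-55,115,0.92,0.5],[-16,-55,115,0.92,0.5],[-16,-55,115,0.92,0.5]]'
python3 - <<'E'
from h import *
c=cam('scene');u,v=proj(c,[[.578,-.195,.05]])[0].astype(int); print(u-50,v-45); cv2.imwrite('pics/k.png',cv2.resize(c['color'][v-45:v+45,u-50:u+50],None,fx=6,fy=6,interpolation=cv2.INTER_CUBIC))
P=cloud(c); m=(np.hypot(P[...,0]-.578,P[...,1]+.195)<.06)&(P[...,2]>.02)&(P[...,2]<.045); q=P[m]; print('bar pts',len(q),np.median(q,0).round(4) if len(q) else '')
r=cv2.minAreaRect(q[:,:2].astype(np.float32)); print(r)
go(.578,-.195,.014,122.6)
E
```

```text
clock: 32.2
tcp_pos: [0.5781, -0.1953, 0.1002]
orientation: [0.0, -0.285, 0.959, -0.0]
wrist_force: [-0.1, 0.6, 0.4]
finger_gap: 0.0428
grip_force: 0.0
181 141
bar pts 98 [ 0.5809 -0.1919  0.0321]
((0.5775492787361145, -0.19524739682674408), (0.05042934790253639, 0.014089971780776978), 32.16020965576172)
shift [-0.2  0.4 86.2] turn 0.009 j6 -1.04 closing 123.1
```

View pics/k.png

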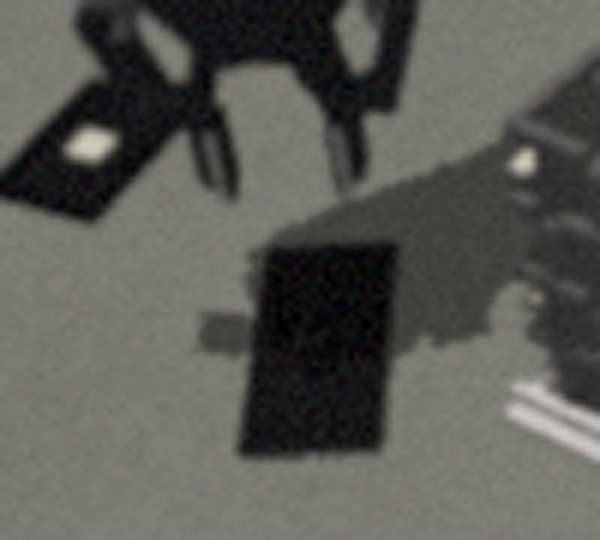

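The lid lies under the fingers at crop px (320,350). Its bar measures 50 x 14 mm at (.5775,-.195), angle 32°, so it hasn't been moved. I grip it.

```bash
python3 -m handwheel '[[0,0,40,0.01,0.5],[0,0,75,0.01,0.5],[0,0,85,0.01,0.5],[0,0,85,0.01,0.5],[0,0,85,0.01,0],[0,0,85,0.01,0],[0,0,85,0.01,0],[0,0,85,0.01,0]]' 60;  python3 -m handwheel '[[0,0,-50,0,0],[0,0,-100,0,0],[0,0,-150,0,0],[0,0,-200,0,0],[0,0,-220,0,0],[0,0,-220,0,0]]'; python3 -c "
from h import *
go(.537,-.0235,.21,-5)"
```

```text
clock: 33.05
tcp_pos: [0.5796, -0.1966, 0.0173]
orientation: [0.002, -0.278, 0.96, -0.001]
wrist_force: [-0.7, 0.2, 6.6]
finger_gap: 0.0123
grip_force: 61.8
clock: 33.65
tcp_pos: [0.5798, -0.1966, 0.2402]
orientation: [0.003, -0.278, 0.96, -0.003]
wrist_force: [0.9, -0.8, -0.9]
finger_gap: 0.0125
grip_force: 60.8
shift [-56.3 169.4  29.2] turn -0.919 j6 -1.02 closing 122.3
```

```bash
python3 -m handwheel '[[-12,38,0,-0.14,0],[-24,76,0,-0.28,0],[-36,115,0,-0.42,0],[-48,150,10,-0.56,0],[-56,169,29,-0.7,0],[-56,169,29,-0.84,0],[-56,169,29,-0.92,0],[-56,169,29,-0.92,0]]'; python3 -m handwheel '[[0,0,0,0,0],[0,0,0,0,0]]'
python3 - <<'E'
from h import *
s=sensors.get_state()['tcp_pos']; print(s)
for n in('scene','top'):
    c=avg(n,6);P=cloud(c)
    d=np.array([.083,.9965]);e=np.array([-.9965,.083])
    for t,z0 in(('lid',s[2]-.0173+.008),('C',.166)):
        m=(abs(P[...,2]-z0)<.006); v,u=np.nonzero(m); r=onplane(c,np.c_[u,v],z0)[:,:2]-np.array([.537,-.0237]); a=r@d;b=r@e; k=(abs(b)<.045)&(abs(a)<.09); 
        if k.sum()>20:
            R=cv2.minAreaRect(np.c_[a,b][k].astype(np.float32)); print(n,t,k.sum(),'along',np.percentile(a[k],[1,3,97,99]).round(4),'across',np.percentile(b[k&(abs(a)<.055)],[1,3,97,99]).round(4),np.round(R[1],3),round(R[2],1))
cv2.imwrite('pics/l.png',0)if 0 else None
c=cam('scene');u,v=proj(c,[[.538,-.02,.19]])[0].astype(int); cv2.imwrite('pics/l.png',cv2.resize(c['color'][v-40:v+60,u-60:u+60],None,fx=6,fy=5,interpolation=cv2.INTER_CUBIC))
go(.537,-.0227,.187,-5)
E
```

```text
clock: 34.45
tcp_pos: [0.5337, -0.0224, 0.2044]
orientation: [-0.001, -0.676, 0.737, 0.001]
wrist_force: [0.7, -0.0, -0.6]
finger_gap: 0.0127
grip_force: 60.7
clock: 34.65
tcp_pos: [0.5345, -0.0231, 0.2055]
orientation: [-0.0, -0.675, 0.738, 0.0]
wrist_force: [1.0, -0.0, -1.7]
finger_gap: 0.0126
grip_force: 60.7
[ 0.53454697 -0.02311587  0.20548274]
scene lid 803 along [-0.0661 -0.0636  0.0627  0.0646] across [-0.0294 -0.0286  0.0316  0.0339] [0.065 0.132] 89.8
scene C 324 along [-0.0631 -0.0614  0.0769  0.0772] across [-0.034  -0.0336  0.0178  0.0285] [0.142 0.065] 2.3
shift [-0.4 -2.1 19.1] turn 0.001 j6 -1.68 closing 175.0
```

View pics/l.png

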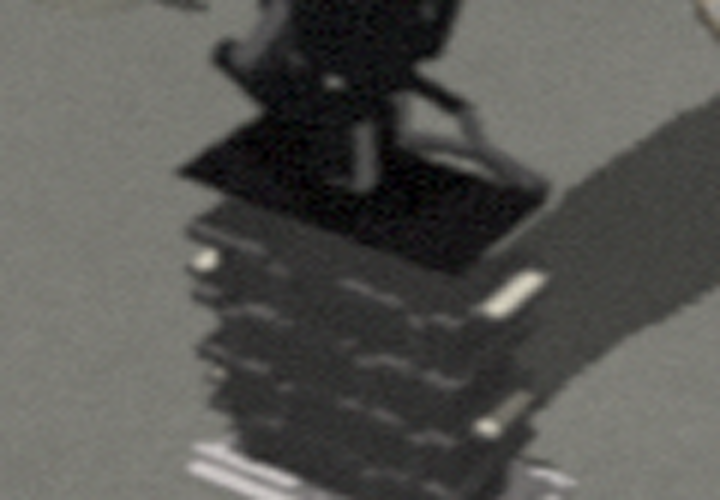

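The picture shows the lid held level just above a straight column of four totes with tabs alternating (white at crop px (515,293), (205,260) and (505,412)). I correct by about (+2.5 mm x, +1.5 mm y) and lower.

```bash
python3 -m handwheel '[[-1.5,-2.5,5,0,0],[-1.5,-2.5,12,0,0],[-1.5,-2.5,18,0,0],[-1.5,-2.5,22,0,0],[-1.5,-2.5,25,0,0],[-1.5,-2.5,27,0,0],[-1.5,-2.5,28,0,0],[-1.5,-2.5,28.5,0,0]]'; python3 -c "
from h import *
go(.537,-.0227,.177,-5)"
```

```text
clock: 36.1
tcp_pos: [0.5376, -0.0217, 0.1782]
orientation: [0.0, -0.676, 0.737, -0.0]
wrist_force: [-0.6, 0.3, 5.2]
finger_gap: 0.0121
grip_force: 61.6
shift [1.1 0.5 1.2] turn 0.001 j6 -1.67 closing 175.0
```

```bash
python3 -m handwheel '[[0,0,1,0,0],[0,0,2,0,0],[0,0,2,0,0]]'; python3 -m handwheel '[[0,0,-1,0,0],[0,0,-1,0,0.3],[0,0,-1,0,0.45],[0,0,-1,0,0.5],[0,0,-20,0,0.5],[0,0,-70,0,0.5],[0,0,-90,0,0.5],[0,0,-90,0,0.5]]'; python3 -m handwheel '[[50,0,0,0,0.5],[100,0,0,0,0.5],[150,0,0,0,0.5],[200,0,0,0,0.5],[250,0,0,0,0.5],[250,0,0,0,0.5],[250,0,0,0,0.5]]'
python3 - <<'E'
from h import *
d=np.array([.083,.9965]);e=np.array([-.9965,.083])
for n in('scene','top'):
    c=avg(n,6);P=cloud(c)
    for t,z0 in(('lid',.170),('bar',.194)):
        m=(abs(P[...,2]-z0)<.007); q=P[m]; v,u=np.nonzero(m); r=onplane(c,np.c_[u,v],z0)[:,:2]-np.array([.537,-.0237]); a=r@d;b=r@e; k=(abs(b)<.045)&(abs(a)<.09)
        if k.sum()>20:
            R=cv2.minAreaRect(np.c_[a,b][k].astype(np.float32)); print(n,t,k.sum(),np.round(R[0],4),np.round(R[1],3),round(R[2],1),'z med',np.median(q[k][:,2]).round(4))
        if t=='lid':
            kk=k&(a<.055); G=np.linalg.lstsq(np.c_[a[kk],b[kk],np.ones(kk.sum())],q[kk][:,2],rcond=None)[0]; print('tilt',G.round(4))
    u,v=proj(c,[[.538,-.02,.12]])[0].astype(int); cv2.imwrite(f'pics/m_{n}.png',cv2.resize(c['color'][v-50:v+50,u-50:u+50],(400,400),interpolation=cv2.INTER_CUBIC))
cv2.imwrite('pics/m.png',np.hstack([cv2.imread('pics/m_top.png'),cv2.imread('pics/m_scene.png')])); print(sensors.get_state()['clock'])
E
```

```text
clock: 36.4
tcp_pos: [0.5383, -0.0218, 0.1781]
orientation: [0.001, -0.676, 0.737, -0.001]
wrist_force: [-2.9, 1.1, 14.0]
finger_gap: 0.0124
grip_force: 62.6
clock: 37.2
tcp_pos: [0.5394, -0.022, 0.269]
orientation: [0.002, -0.676, 0.737, -0.003]
wrist_force: [0.7, -0.4, -0.2]
finger_gap: 0.0427
grip_force: 0.0
clock: 37.9
tcp_pos: [0.5149, -0.2717, 0.2636]
orientation: [-0.0, -0.675, 0.738, 0.002]
wrist_force: [-0.1, 0.4, -0.2]
finger_gap: 0.0428
grip_force: 0.0
scene lid 910 [ 0.0078 -0.0024] [0.066 0.144] 90.0 z med 0.1702
tilt [-0.0005  0.0234  0.1704]
scene bar 131 [ 0.0032 -0.0037] [0.053 0.02 ] 0.8 z med 0.1938
top lid 930 [ 0.0062 -0.0015] [0.063 0.14 ] 89.8 z med 0.1697
tilt [-0.0018 -0.0029  0.1698]
top bar 92 [ 0.0024 -0.0018] [0.047 0.014] 4.8 z med 0.1934
38.5
```

View pics/m.png

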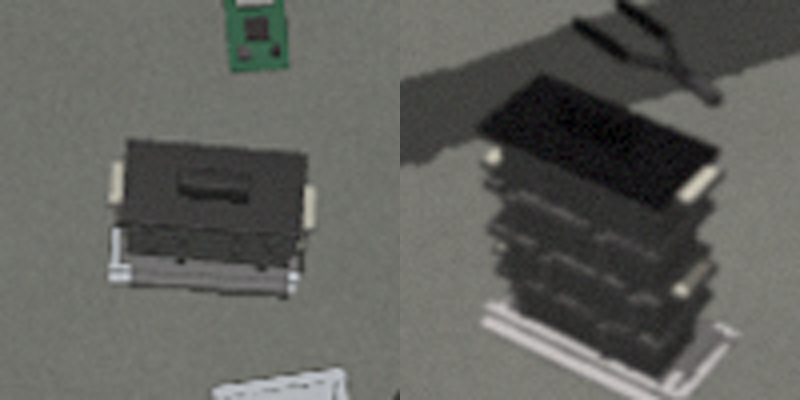

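The column is straight, its tabs alternate, and the lid sits flush: plate top at 0.170 m, bar top at 0.194 m (both as expected), level. The robot is clear, so I hand in.

```bash
python3 -c "
from workcell import workorder
print(workorder.hand_in())"
```

```text
the job is handed in; nothing more can be done
None
```

I handed the job in at about 38.5 s of the 210 s; the hand-in returned no verdict. By the last camera check both modules found (no third seen) are in the carrier's tote, three totes are stacked on it with tabs alternating, the lid is seated and level on top, and the arm never went near the chip tray or spool.

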